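# Close the small-parts cup and tip the rinse tote to its drain corner

## Robot

A 6-joint arm with a two-finger parallel gripper is mounted at the origin on the work surface. World frame = base frame: x ahead of the robot, y to its left, z up, the work surface at z = 0. Lengths are in m, angles in rad, forces in N, time in s.
With the tool pointing down it reaches from about 0.35 to 0.975 m from the base axis. Payload 4.9 kg.
Tool frame: the origin (TCP) lies at the very end of the fingers, on their centre line; the grasp point (between the pads) lies behind it (manip.grip_depth is the z of the grasp point in the tool frame, in m); z points along the fingers, y is the direction in which the jaws open and shut (so a half turn about z gives the same grasp; the last joint's range is limited). The gripper opens to 85 mm and grips with 20 to 120 N. Pads are 22 mm wide; open, the fingers measure 114 mm over their backs; the gripper's body (76 mm by 85 mm) begins 54 mm behind the grasp point. The pads swing forward as they close: fully open they stand 13 mm farther back than shut.
Start: joints at [-1.458, 0.053, 1.613, -0, 1.476, -0.119], TCP at [0.144, -0.608, 0.192] pointing down, gripper open.
Joint ranges: [-3.01, 3.01], [-1.01, 2.22], [0.06, 2.58], [-1.02, 4.17], [0.09, 2.62], [-3.14, 3.14]. Speed limits (rad/s): [2.57, 2.57, 3.14, 3.14, 3.14, 3.14].

## Interface

Orientations are given as a unit quaternion [w, x, y, z].
In Python, from plant import state, optics, manip, silhouettes, place_of gives the robot as it stands. The module is installed in compiled form; this text tells all that it offers.
- The arm moves only by the tool jog_arm, never from a script. Its argument "increments" is a list of rows, each an object with "slide": the shift along the tool's x, y, z in mm, a list of three; "rotation": the turn, a rotation vector about the tool's x, y, z in degrees, a list of three. A call has 1 to 20 rows; each row shifts and turns the commanded pose from where the row before left it, along the tool's axes as they then stand; what a row does not reach is not made up. A row lasts 1/12 s, in which the tool goes at most 41.7 mm and 7.16 degrees, less where a joint would pass 70% of its speed; a pose out of reach is approached as far as the arm can. A call with a gripper value outside its range is refused whole. "fingers" is the opening, from 0 (shut) to 1 (fully open), set as the call begins (left out, the last holds). The fingers move at their own pace and stop on an object; the grip force is fixed at half the most. Time passes only in rows, so rows that do not move let the fingers close. It gives the time, the measured TCP pose, the force and the opening at its end, in the units of the state.
- state(): the state, without advancing time (a new reading comes with each control period).
- optics.grab_frame(name): name is "side" or "top"; returns a dict with "frame" (400x640x3 uint8, blue, green, red), "camera_matrix" (3x3 intrinsics, pixels), "distortion" ([k1, k2, p1, p2, k3] as OpenCV has them; the pictures are not rectified), "R" (3x3) and "t" (3): a world point X has camera coordinates R X + t. Camera axes: x right, y down, z forward; pixel columns grow to the right and rows downward; lengths in m; the calibration is good to about 2 mm. A picture is of the moment at which its call begins. There is no depth.
- manip.job_done(): hands the job in, once; it reports no verdict.
Trained networks look in the newest picture that a camera, given by its name, has taken for a name from the list of things; names that differ only in an ending like _2 or _b are one class to them, and where a whole thing is asked for, a point or a joint stands for the part that bears it (a point fixed in the world has none). Each returns a list of dicts, best first, with "score" (0 to 1); they miss things now and then, are a little off and sometimes report something else, mostly with a low value. They report only what shows in the picture. A call takes as long as a camera call.
- silhouettes(thing, camera): "mask" (400x640 bool, what is visible of it) and "bbox" ([left, top, right, bottom] in pixels, round what is visible of it).
- place_of(thing, camera): "uv" ([column, row] in pixels: a listed point, or the origin of a listed thing).
The state is a dict: "time": time; "joint_pos": joint angles; "joint_vel": joint speeds; "joint_efforts": joint torques, N m; "tool_pos": TCP position; "tool_rot": TCP orientation; "contact_force": force on the tool from outside, world axes, zero at the start; "ft_torque": the same for the moment, N m; "gripper_width": opening from 0.0 (shut) to 1.0 (fully open).
Only numpy, scipy, OpenCV 4.12 (cv2) and the standard library are available. Lean on these libraries where they do the work, as an engineer would, in place of code of your own. Each camera call takes 0.05 s, during which the arm holds its last target.

## Task

Put the orange lid on the small-parts cup in the yellow rinse tote so that it sits fully down and level, and only then tip the tote up from its handle at the cup end, letting it stand on its blue drain corner, until all four loose fittings have slid down into that corner. Finish while still holding the tote tipped like that, with the drain corner down on the bench, the fittings gathered in it and the cup still closed. Do not shift the other tools and vessels on the bench.

Things in the scene. Friction and masses are not known exactly. Their poses are not given: they have to be found in the camera images.
- tote: Yellow open rinse tote, loose, 0.4 to 0.6 kg: 190 mm (x) by 280 mm (y), 60 mm high, walls and floor 4 mm. Origin under its centre, z up; y points from the cup end to the drain end; blue drain corner at +x, +y. Wet and smooth inside (friction about 0.2): fittings start to slide at 10 to 14 degrees of tilt, and run along a wall into the corner at about 25 to 28 degrees, tilted equally to both walls.
- tote_handle (a point): Centre of the black grip bar of the loop handle at the tote's cup end (-y): bar 14 by 14 mm, 80 mm free between its two posts, along the tote's x; 98 mm above the tote's underside, at x 0, y -147 mm of the tote; 31 mm free between bar and rim level. Rigid with the tote. Axes as the tote. An equal handle stands at the drain end.
- drain_corner (a point): Inner corner of the tote's floor at the blue drain corner (upper side of the floor): x +91, y +136, z +4 mm of the tote. The outer bottom corner, on which the tote stands when tipped, is at x +95, y +140, z 0. Axes as the tote.
- cup_rim (a point): Centre of the mouth, at rim height, of the round steel cup fixed in the tote: x -25, y -58, z +62 mm of the tote (2 mm above the tote's walls). Mouth 66 mm inside, 72 mm outside diameter, 54 mm deep; two steel valve balls lie in it. Axes as the tote.
- lid_knob (a point): Grip point on the black knob (18 mm diameter, 40 mm tall) of the loose orange plastic lid, on its axis, 25 mm above the lid's plate, 15 mm below the knob's top. The lid (110 g) lies on the bench, knob up: plate 78 mm diameter, 5 mm thick; under it a tapered plug, 59 mm diameter, 9 mm deep, enters the cup. 39 mm above the plug's underside, 30 mm above the plate's underside. z up along the knob.
- lid_seat (a point): Centre of the underside of the lid's plate, which sits on the cup's rim (9 mm above the underside of the plug). z along the knob.
- nut1_c (a point): Loose stainless hexagon nut in the tote, 33 mm across, 17 mm high; its centre.
- nut2_c (a point): Loose brass hexagon nut in the tote, 33 mm across, 17 mm high; its centre.
- bush1_c (a point): Loose brass flanged bush in the tote, flange 30 mm, 22 mm high; its centre.
- bush2_c (a point): Loose stainless flanged bush in the tote, flange 30 mm, 22 mm high; its centre.
- ball1_center (a point): Steel valve ball, 18 mm, in the small-parts cup; its centre.
- ball2_center (a point): Second steel valve ball, 18 mm, in the small-parts cup; its centre.
- lid: The loose lid itself; origin at the centre of the underside of its plug, z up along the knob.
- beaker: Bystander: yellow plastic beaker, 92 mm across, 105 mm high, loose; origin under its centre.
- spanner: Bystander: steel spanner, 200 mm long, lying loose; origin under its middle.
- ball_valve: Bystander: stainless ball valve with a flat blue lever, about 150 mm long, 60 mm high, loose; origin under the valve's body.
- loupe: Bystander: hand magnifier, lens ring 56 mm, 140 mm long, lying loose; origin under the lens.
- brush: Bystander: hand brush, 200 mm long, lying loose; origin under its middle.

How it is judged:
By the outcome, as a careful person would: the job done as asked, in the order asked, and still so for the second after the job is handed in, while the arm keeps its last pose, push and grip.
It also fails if it takes over 51 s, if anything falls off the work surface, if the arm or the gripper's body presses on something with over 40 N, if the wrist force passes 120 N, or if a joint passes its speed limit or range.

## Working session

There is one attempt and no reset: what is moved stays moved. The work goes in short steps, Python scripts to look and compute and a tool call to move; the robot and the scene stay as the last step left them, time stands still between calls to the robot, and variables do not carry over. Pictures are saved under pics/ and viewed, and the job is handed in when it is done.

Besides the shell and the picture viewer there is one more tool, called after "Call:" as name(argument=value, ...), one argument or row to a line, values as JSON. jog_arm: Moves the arm, as the interface text tells. Its arguments: {"type":"object","properties":{"increments":{"type":"array","items":{"type":"object","properties":{"slide":{"type":"array","items":{"type":"number"}},"rotation":{"type":"array","items":{"type":"number"}}}}},"fingers":{"type":"number"}},"required":["increments"]}

```bash
mkdir -p pics
cat > h.py <<'E'
import numpy as np, cv2, json
from scipy.spatial.transform import Rotation as R
from plant import state, optics, manip, silhouettes, place_of
def grab(n,fn=None):
    f=optics.grab_frame(n)
    if fn: cv2.imwrite('pics/'+fn,f['frame'])
    return f
def ray(f,uv):
    K=np.array(f['camera_matrix']);D=np.array(f['distortion'])
    p=cv2.undistortPoints(np.array([[uv]],float),K,D)[0,0]
    Rm=np.array(f['R']);t=np.array(f['t'])
    return -Rm.T@t, Rm.T@np.array([p[0],p[1],1.])
def onz(f,uv,z):
    o,d=ray(f,uv); return o+d*(z-o[2])/d[2]
def tri(f1,u1,f2,u2):
    o1,d1=ray(f1,u1);o2,d2=ray(f2,u2)
    d1/=np.linalg.norm(d1);d2/=np.linalg.norm(d2)
    A=np.array([d1,-d2]).T
    s=np.linalg.lstsq(A,o2-o1,rcond=None)[0]
    a=o1+s[0]*d1;b=o2+s[1]*d2
    return (a+b)/2,np.linalg.norm(a-b)
def proj(f,X):
    r=cv2.Rodrigues(np.array(f['R']))[0]
    return cv2.projectPoints(np.array(X,float).reshape(-1,3),r,np.array(f['t'],float),np.array(f['camera_matrix']),np.array(f['distortion']))[0].reshape(-1,2)
def st():
    s=state(); q=s['tool_rot']; return s, np.array(s['tool_pos']), R.from_quat([q[1],q[2],q[3],q[0]])
E
python3 - <<'E'
from h import *
np.set_printoptions(precision=4,suppress=True)
s,p,r=st(); print(s); print(r.as_matrix()); print(manip.grip_depth)
ft=grab('top','t0.png'); fs=grab('side','s0.png')
for f in (ft,fs): print(-np.array(f['R']).T@np.array(f['t']),np.array(f['R'])[2])
for n in ['tote','tote_handle','drain_corner','cup_rim','lid_knob','lid_seat','nut1_c','nut2_c','bush1_c','bush2_c']:
    a=place_of(n,'top');b=place_of(n,'side')
    print(n,[(np.round(x['uv'],1),round(x['score'],2)) for x in a[:3]],[(np.round(x['uv'],1),round(x['score'],2)) for x in b[:3]])
    if a and b: print('   tri',tri(ft,a[0]['uv'],fs,b[0]['uv']))
E
```

```text
{'time': 0.0, 'joint_pos': array([-1.458 ,  0.0533,  1.6143,  0.    ,  1.476 , -0.119 ]), 'joint_vel': array([ 0.0007,  0.0012, -0.001 ,  0.0008, -0.0001, -0.0014]), 'joint_efforts': array([ -0.0003, -39.3684, -37.0174,  -0.0001,   0.0072,   0.    ]), 'tool_pos': array([ 0.1435, -0.6076,  0.1909]), 'tool_rot': array([-0.001 ,  0.9933,  0.1157,  0.    ]), 'contact_force': array([-0.3205, -0.4668,  0.1613]), 'ft_torque': array([ 0.0066, -0.0025, -0.0055]), 'gripper_width': 1.000548943147036}
[[ 0.9732  0.2298 -0.0002]
 [ 0.2298 -0.9732  0.002 ]
 [ 0.0003 -0.002  -1.    ]]
-0.0187
[0.2429 0.0178 1.5515] [ 0.2208  0.0062 -0.9753]
[-0.1678 -1.0028  1.1392] [ 0.4476  0.6269 -0.6377]
tote [(array([326.9, 223.1]), 0.93), (array([348.5, 221.6]), 0.22)] [(array([313.4, 231.6]), 0.59)]
   tri (array([ 0.5262, -0.0113, -0.0095]), np.float64(0.010183838704442238))
tote_handle [(array([458.5, 250.7]), 0.7), (array([380. , 212.6]), 0.66)] [(array([342.1, 233. ]), 0.89)]
   tri (array([ 0.4022, -0.3273,  0.3014]), np.float64(0.0018515099202853996))
drain_corner [(array([284.3, 192.6]), 0.96)] [(arra
[... 208 characters left out ...]
), 0.41)] [(array([317.1, 232.4]), 0.48), (array([264. , 175.1]), 0.44)]
   tri (array([ 0.6818,  0.3496, -0.384 ]), np.float64(0.20830928419099304))
lid_seat [(array([215.8, 221. ]), 0.68)] [(array([265.2, 184.3]), 0.48), (array([309.8, 200.4]), 0.48)]
   tri (array([ 0.5256,  0.336 , -0.0126]), np.float64(0.002393344192156316))
nut1_c [(array([300.7, 241.8]), 0.56), (array([363.5, 203.4]), 0.46), (array([460.3, 250.9]), 0.37)] []
nut2_c [(array([379.1, 147.8]), 0.41), (array([307.2, 238.7]), 0.4)] []
bush1_c [(array([335.8, 206.9]), 0.62)] [(array([324.3, 226.7]), 0.44)]
   tri (array([ 0.5662, -0.0348,  0.0148]), np.float64(0.003965179462742916))
bush2_c [(array([324.5, 223. ]), 0.64)] []
```

View pics/t0.png

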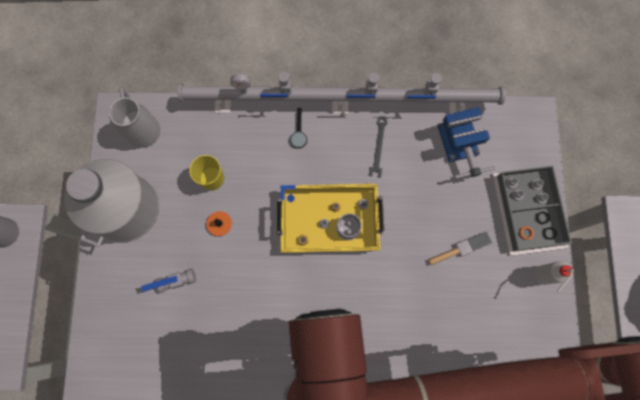

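View pics/s0.png

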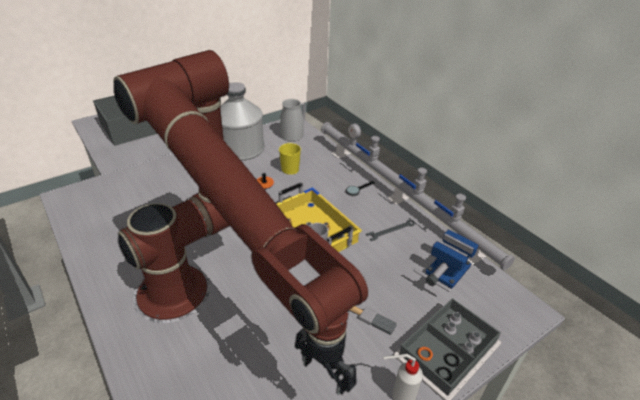

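Run:
```python
from h import *
np.set_printoptions(precision=4,suppress=True)
ft=grab('top')
for n in ['tote','lid','cup_rim','lid_knob','tote_handle']:
    m=silhouettes(n,'top')
    for x in m[:2]: 
        b=x['bbox'];ys,xs=np.nonzero(x['mask']);print(n,round(x['score'],2),b,xs.mean(),ys.mean(),len(xs))
    if n=='tote':
        c=max(cv2.findContours(m[0]['mask'].astype(np.uint8),0,2)[0],key=cv2.contourArea)
        q=cv2.boxPoints(cv2.minAreaRect(c));print(q);[print(onz(ft,u,.06)) for u in q]
for n in ['cup_rim','lid_knob','lid_seat','lid','drain_corner','tote']:
    a=place_of(n,'top');print(n,[(np.round(x['uv'],1),round(x['score'],2)) for x in a[:3]])
im=ft['frame']
cv2.imwrite('pics/t0a.png',cv2.resize(im[160:270,260:410],None,fx=5,fy=5,interpolation=cv2.INTER_CUBIC))
cv2.imwrite('pics/t0b.png',cv2.resize(im[190:250,180:260],None,fx=7,fy=7,interpolation=cv2.INTER_CUBIC))
```

```text
tote 0.58 [274.1, 188.6, 380.7, 256.5] 329.5616982284667 217.80788026878437 6548
[[276.0762 184.7331]
 [382.4196 182.5628]
 [383.7989 250.1469]
 [277.4554 252.3172]]
[0.6246 0.1461 0.06  ]
[ 0.6352 -0.1743  0.06  ]
[ 0.4309 -0.175   0.06  ]
[0.4206 0.136  0.06  ]
lid 0.58 [208.1, 210.0, 230.7, 238.5] 219.06868686868688 222.93535353535353 495
cup_rim 0.76 [277.9, 180.8, 389.3, 250.6] 329.1254052460949 217.67830828175656 6786
lid_knob 0.88 [208.2, 208.8, 231.2, 234.5] 218.94949494949495 223.26464646464646 495
lid_knob 0.72 [430.5, 233.1, 489.4, 264.8] 463.4310595065312 247.83309143686503 689
tote_handle 0.65 [278.1, 185.0, 384.3, 252.9] 329.8876072167998 217.60292812777286 6762
cup_rim [(array([347.9, 224.5]), 0.68)]
lid_knob [(array([217.9, 221.5]), 0.56)]
lid_seat [(array([219.4, 220.8]), 0.66), (array([350.2, 222.4]), 0.51)]
lid [(array([218.7, 224.3]), 0.79)]
drain_corner [(array([283.2, 192.6]), 0.57)]
tote [(array([328.2, 222. ]), 0.55)]
```

View pics/t0a.png

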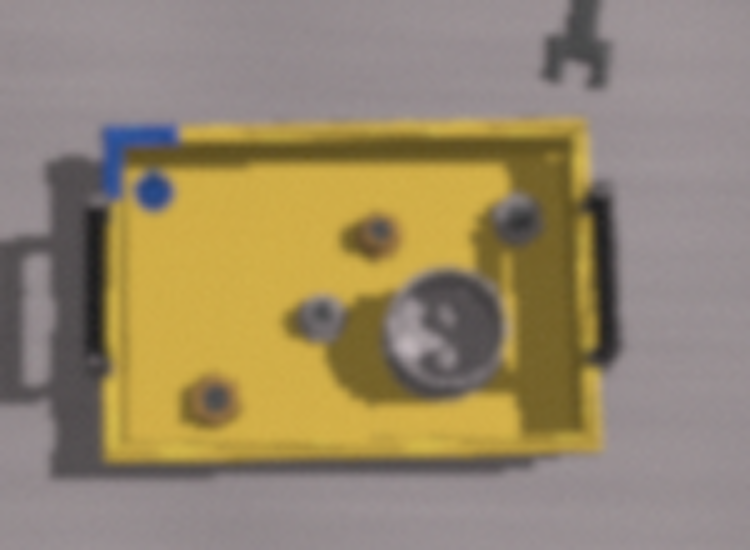

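View pics/t0b.png

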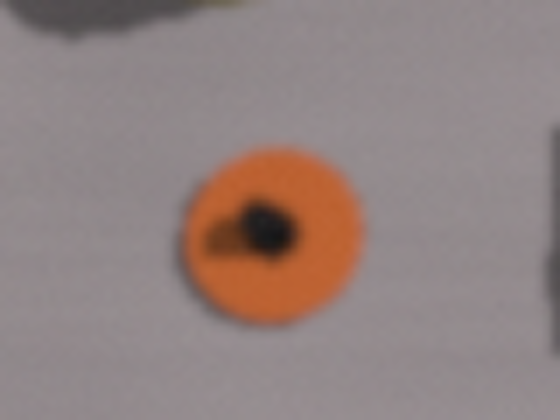

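```bash
cat >> h.py <<'E'
from scipy.optimize import minimize
def hullmask(f,X,S=4,roi=None):
    u=proj(f,X); h=cv2.convexHull(((u+0.5)*S*16-8).astype(np.int32)).reshape(-1,2)
    m=np.zeros((400*S,640*S),np.uint8); cv2.fillConvexPoly(m,h.reshape(-1,1,2),1,cv2.LINE_8,4); return m
def big(im,S=4): return cv2.resize(im,None,fx=S,fy=S,interpolation=cv2.INTER_CUBIC)
E
python3 - <<'E'
from h import *
np.set_printoptions(precision=4,suppress=True)
ft=grab('top'); im=big(ft['frame']); hsv=cv2.cvtColor(im,cv2.COLOR_BGR2HSV)
def comp(m,c):
    n,l,s,ce=cv2.connectedComponentsWithStats(m.astype(np.uint8));i=l[c[1]*4,c[0]*4];return (l==i)
H,S,V=cv2.split(hsv)
o=comp((H<=15)&(S>120)&(V>100),(212,224)); 
c=cv2.findContours(o.astype(np.uint8),0,1)[0];c=max(c,key=cv2.contourArea)
e=cv2.fitEllipse(cv2.convexHull(c));uv=(np.array(e[0])+.5)/4-.5
print('lid ell',e,uv,'xy plate',onz(ft,uv,.0125))
k=(V<60)&cv2.dilate(o.astype(np.uint8),np.ones((25,25))).astype(bool)
ys,xs=np.nonzero(k);ku=np.array([xs.mean(),ys.mean()])/4-.375;print('knob',ku,len(xs),onz(ft,ku,.04))
y=comp((H>15)&(H<35)&(S>120)&(V>60),(310,195))
b=(H>100)&(H<125)&(S>120); b[:,:270*4]=0;b[:,320*4:]=0;b[:180*4]=0;b[255*4:]=0
m=(y|b).astype(np.uint8)
cs=np.vstack([c for c in cv2.findContours(m,0,1)[0] if cv2.contourArea(c)>50]);hm=np.zeros_like(m);cv2.fillConvexPoly(hm,cv2.convexHull(cs),1)
C=np.array([[sx*.095,sy*.14,z] for sx in(-1,1) for sy in(-1,1) for z in (0,.06)])
def X(p):
    r=R.from_euler('z',p[2]).as_matrix();return C@r.T+[p[0],p[1],0]
best=minimize(lambda p:np.count_nonzero(hullmask(ft,X(p*[1,1,1]))!=hm),[.527,-.01,0.03],method='Nelder-Mead',options=dict(initial_simplex=[[.527,-.01,0],[.54,-.01,0],[.527,.01,0],[.527,-.01,.06]],xatol=1e-5,fatol=1))
print(best.x,np.degrees(best.x[2]),best.fun,hm.sum())
p=best.x
r=R.from_euler('z',p[2]).as_matrix();T=lambda v:r@np.array(v)/1e3+[p[0],p[1],0]
for n,v in dict(cup=[-25,-58,62],h=[0,-147,98],dc=[95,140,0],h2=[0,147,98]).items(): print(n,T(v),proj(ft,T(v)))
# overlay
v=im.copy()
u=((proj(ft,X(p))+.5)*4-.5).astype(int)
for q in u: cv2.circle(v,tuple(q.tolist()),3,(255,0,255),-1)
for w in ([-25,-58,62],[0,-147,98],[0,147,98],[-40,-147,98],[40,-147,98]): cv2.circle(v,tuple(((proj(ft,T(w))[0]+.5)*4).astype(int).tolist()),3,(0,255,0),-1)
a=np.linspace(0,6.28,60);pts=np.array([T([-25+36*np.cos(t),-58+36*np.sin(t),62]) for t in a]);cv2.polylines(v,[((proj(ft,pts)+.5)*4).astype(np.int32)],True,(0,0,255),1)
cv2.imwrite('pics/ov.png',v[660:1080,1060:1620])
print(state()['time'])
E
```

```text
lid ell ((875.6039428710938, 894.6268310546875), (95.61085510253906, 102.00694274902344), 58.94550704956055) [218.526  223.2817] xy plate [0.513  0.3226 0.0125]
knob [217.6337 222.4867] 461 [0.5105 0.32   0.04  ]
[ 0.5292 -0.0125  0.0409] 2.3424753096502133 6762.0 106027
cup [ 0.5066 -0.0714  0.062 ] [[348.394  224.0707]]
h [ 0.5353 -0.1593  0.098 ] [[379.4562 212.5448]]
dc [0.6184 0.1313 0.    ] [[282.2621 191.4606]]
h2 [0.5232 0.1344 0.098 ] [[278.045  215.3996]]
1.75
```

View pics/ov.png

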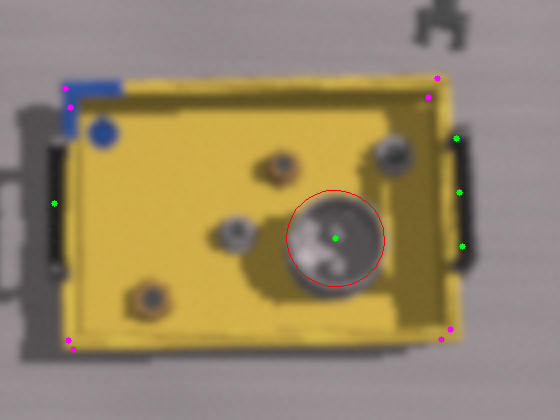

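```bash
cat > fit.py <<'E'
from h import *
from scipy.optimize import least_squares
np.set_printoptions(precision=4,suppress=True)
ft=grab('top'); im=big(ft['frame'])
hsv=cv2.cvtColor(im,cv2.COLOR_BGR2HSV);H,S,V=cv2.split(hsv)
# edge lines of rim from mask
m=(((H>15)&(H<35)&(S>110)&(V>50))|((H>100)&(H<125)&(S>120))).astype(np.uint8)
m[:, :1100]=0;m[:,1540:]=0;m[:720]=0;m[1020:]=0
L=[];
xs=np.arange(1150,1500,5); top=[np.nonzero(m[:,x])[0].min() for x in xs]; bot=[np.nonzero(m[:,x])[0].max()+1 for x in xs]
def fl(a,b):
    k=np.polyfit(a,b,1)
    for _ in range(4):
        r=np.abs(np.polyval(k,a)-b);g=r<=max(1.5,np.median(r)*2.5);k=np.polyfit(np.array(a)[g],np.array(b)[g],1)
    return k
kt=fl(xs,top);kb=fl(xs,bot)
yl=np.r_[np.arange(755,800,3),np.arange(945,1000,3)]; yr=np.r_[np.arange(745,780,3),np.arange(945,990,3)]
le=[np.nonzero(m[y])[0].min() for y in yl]; ri=[np.nonzero(m[y])[0].max()+1 for y in yr]
kl=fl(yl,le);kr=fl(yr,ri)
def ix(kh,kv):
    y=(kh[0]*kv[1]+kh[1])/(1-kh[0]*kv[0]);return np.array([kv[0]*y+kv[1],y])
Cn=dict(TL=ix(kt,kl),TR=ix(kt,kr),BR=ix(kb,kr),BL=ix(kb,kl))
P={k:v/4-.5 for k,v in Cn.items()}
print(P,kt,kb,kl,kr)
for k,v in P.items(): print(k,onz(ft,v,.06))
# dark handles
d=((V<50)&(S<200)).astype(np.uint8)
for nm,(x0,x1) in dict(L=(1095,1135),Rr=(1500,1545)).items():
    q=d[770:960,x0:x1];n,l,s,c=cv2.connectedComponentsWithStats(q);i=1+np.argmax(s[1:,4]);print(nm,s[i],c[i]+[x0,770],(c[i]+[x0+.5,770.5])/4-.5,onz(ft,(c[i]+[x0+.5,770.5])/4-.5,.098))
cv2.imwrite('pics/fit.png',im[660:1080,1060:1620])
E
python3 fit.py
```

```text
{'TL': array([280.9358, 185.3492]), 'TR': array([376.5811, 183.3257]), 'BR': array([379.7631, 250.3389]), 'BL': array([279.7892, 252.4909])} [ -0.0212 767.214 ] [  -0.0215 1036.0978] [  -0.0171 1138.4384] [   0.0475 1473.4101]
TL [0.6228 0.1314 0.06  ]
TR [ 0.6326 -0.1566  0.06  ]
BR [ 0.4302 -0.1632  0.06  ]
BL [0.4202 0.1292 0.06  ]
L [  15   39   12  112 1095] [1114.4785  862.2904] [278.2446 215.1976] [0.5238 0.1339 0.098 ]
Rr [ 12  29  18 127 877] [1522.9852  858.5416] [380.3713 214.2604] [ 0.5302 -0.1619  0.098 ]
```

Run:
```python
from h import *
np.set_printoptions(precision=4,suppress=True)
ft=grab('top'); fs=grab('side')
for u in [(348.6,226.4),(348.8,225.8)]: print(onz(ft,u,.062))
print('side cup',[ (x['uv'],onz(fs,x['uv'],.062)) for x in place_of('cup_rim','side')[:1]])
p=[.5268,-.0144,np.radians(1.8)]
r=R.from_euler('z',p[2]).as_matrix();T=lambda v:r@np.array(v)/1e3+[p[0],p[1],0]
v=big(ft['frame'])
def poly(pts,c): cv2.polylines(v,[((proj(ft,[T(w) for w in pts])+.5)*4-.5).astype(np.int32)],True,c,1)
poly([(sx*99,sy*144,60) for sx,sy in((-1,-1),(-1,1),(1,1),(1,-1))],(255,0,255))
poly([(sx*91,sy*136,4) for sx,sy in((-1,-1),(-1,1),(1,1),(1,-1))],(255,0,0))
for s in(-1,1): poly([(x,s*147+dy,105) for x,dy in((-47,-7),(47,-7),(47,7),(-47,7))],(0,255,0))
a=np.linspace(0,6.28,60);poly([(-25+36*np.cos(t),-58+36*np.sin(t),62) for t in a],(0,0,255))
cv2.imwrite('pics/ov2.png',v[660:1080,1060:1620])
for n,w in dict(cup=[-25,-58,62],h=[0,-147,98],dc=[95,140,0]).items(): print(n,T(w))
```

```text
[ 0.4997 -0.072   0.062 ]
[ 0.5015 -0.0726  0.062 ]
side cup [([316.1, 229.9], array([ 0.5003, -0.0725,  0.062 ]))]
cup [ 0.5036 -0.0732  0.062 ]
h [ 0.5314 -0.1613  0.098 ]
dc [0.6174 0.1285 0.    ]
```

View pics/ov2.png

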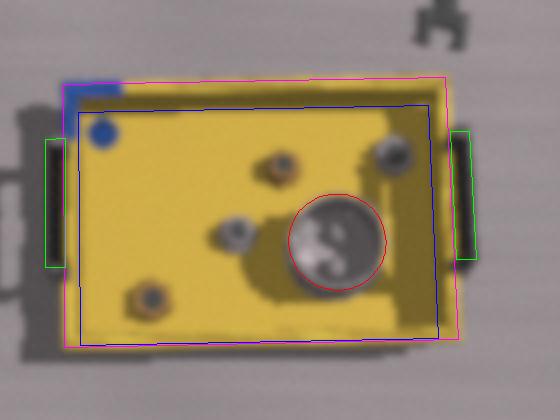

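Call:
jog_arm(
  increments=[
    {"rotation": [0, 0, 5.75]},
    {"rotation": [0, 0, 5.75]},
    {"slide": [20, -12, 0]},
    {"slide": [32, -20.5, 0]},
    {"slide": [32, -20.5, 0]},
    {"slide": [32, -20.5, 0]},
    {"slide": [32, -20.5, 0]},
    {"slide": [32, -20.5, 0]},
    {"slide": [32, -20.5, 0]},
    {"slide": [32, -20.5, 0]},
    {"slide": [32, -20.5, 0]},
    {"slide": [32, -20.5, 0]},
    {"slide": [32, -20.5, 0]},
    {"slide": [32, -24, 0]},
    {"slide": [12, -30, 0]},
    {"slide": [0.7, -36, 0]},
    {"slide": [0.7, -36, 0]},
    {"slide": [0.7, -36, 0]},
    {"slide": [0.7, -36, 0]},
    {"slide": [0.7, -36, 0]},
  ],
  fingers=0.6,
)

```text
invalid input
```

Call:
jog_arm(
  increments=[
    {"slide": [0, 0, 0], "rotation": [0, 0, 5.75]},
    {"slide": [0, 0, 0], "rotation": [0, 0, 5.75]},
    {"slide": [20, -12, 0], "rotation": [0, 0, 0]},
    {"slide": [32, -20.5, 0], "rotation": [0, 0, 0]},
    {"slide": [32, -20.5, 0], "rotation": [0, 0, 0]},
    {"slide": [32, -20.5, 0], "rotation": [0, 0, 0]},
    {"slide": [32, -20.5, 0], "rotation": [0, 0, 0]},
    {"slide": [32, -20.5, 0], "rotation": [0, 0, 0]},
    {"slide": [32, -20.5, 0], "rotation": [0, 0, 0]},
    {"slide": [32, -20.5, 0], "rotation": [0, 0, 0]},
    {"slide": [32, -20.5, 0], "rotation": [0, 0, 0]},
    {"slide": [32, -20.5, 0], "rotation": [0, 0, 0]},
    {"slide": [32, -20.5, 0], "rotation": [0, 0, 0]},
    {"slide": [32, -24, 0], "rotation": [0, 0, 0]},
    {"slide": [12, -30, 0], "rotation": [0, 0, 0]},
    {"slide": [0.7, -36, 0], "rotation": [0, 0, 0]},
    {"slide": [0.7, -36, 0], "rotation": [0, 0, 0]},
    {"slide": [0.7, -36, 0], "rotation": [0, 0, 0]},
    {"slide": [0.7, -36, 0], "rotation": [0, 0, 0]},
    {"slide": [0.7, -36, 0], "rotation": [0, 0, 0]},
  ],
  fingers=0.6,
)

```text
time: 3.62
tool_pos: [0.5166, -0.1438, 0.1922]
tool_rot: [0.0, 1.0, 0.015, 0.0]
contact_force: [0.9, -0.1, 0.6]
gripper_width: 0.6
```

Call:
jog_arm(
  increments=[
    {"slide": [0.8, -30, 0], "rotation": [0, 0, 0]},
    {"slide": [0.8, -38, 0], "rotation": [0, 0, 0]},
    {"slide": [0.8, -38, 0], "rotation": [0, 0, 0]},
    {"slide": [0.8, -38, 0], "rotation": [0, 0, 0]},
    {"slide": [0.8, -38, 0], "rotation": [0, 0, 0]},
    {"slide": [0.8, -38, 0], "rotation": [0, 0, 0]},
    {"slide": [0.8, -38, 0], "rotation": [0, 0, 0]},
    {"slide": [0.8, -38, 0], "rotation": [0, 0, 0]},
    {"slide": [0.8, -38, 0], "rotation": [0, 0, 0]},
    {"slide": [0.8, -38, 0], "rotation": [0, 0, 0]},
    {"slide": [0.8, -38, 0], "rotation": [0, 0, 0]},
    {"slide": [0.8, -38, 10], "rotation": [0, 0, 0]},
    {"slide": [0.4, -17, 20], "rotation": [0, 0, 0]},
    {"slide": [0, 0, 25], "rotation": [0, 0, 0]},
    {"slide": [0, 0, 25], "rotation": [0, 0, 0]},
    {"slide": [0, 0, 12], "rotation": [0, 0, 0]},
    {"slide": [0, 0, 0], "rotation": [0, 0, 0]},
  ],
  fingers=0.6,
)

```text
time: 5.03
tool_pos: [0.5098, 0.3185, 0.0959]
tool_rot: [0.002, 1.0, 0.016, -0.003]
contact_force: [-0.1, -0.2, -1.0]
gripper_width: 0.6
```

Run:
```python
from h import *
np.set_printoptions(precision=4,suppress=True)
s,p,r=st(); print(s['time'],p,s['joint_pos'])
ft=grab('top'); fs=grab('side')
for nm,f,h in(('t',ft,.0),('s',fs,.0)):
    u=proj(f,[.512,.321,.039])[0].astype(int); v=proj(f,[p])[0];print(nm,u,v)
    c=f['frame'][u[1]-45:u[1]+45,u[0]-55:u[0]+55]; cv2.imwrite(f'pics/{nm}1.png',cv2.resize(c,None,fx=6,fy=6,interpolation=cv2.INTER_CUBIC))
```

```text
5.0333 [0.5098 0.3185 0.0959] [ 0.4347  0.0791  1.7502 -0.      1.3196  1.9743]
t [217 222] [214.4714 219.3194]
s [263 177] [262.2063 166.181 ]
```

View pics/t1.png

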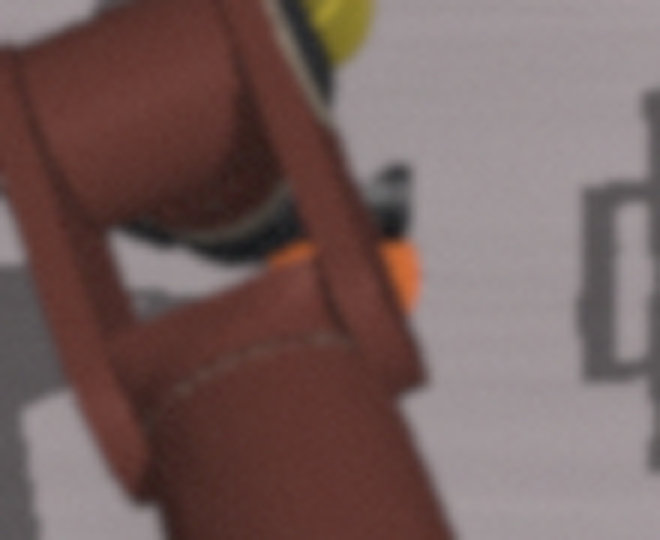

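View pics/s1.png

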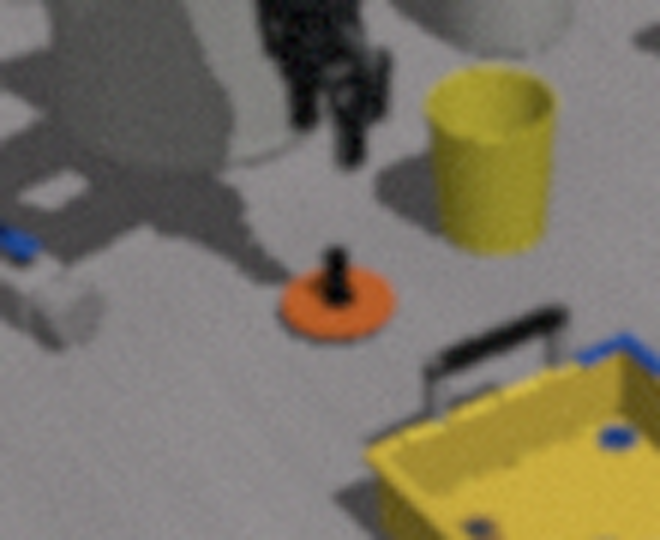

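Run:
```python
from h import *
fs=grab('side')
k=lambda x,y:(208+(x+.5)/6-.5,132+(y+.5)/6-.5)
print(onz(fs,k(338,302),.0115),onz(fs,k(336,249),.052),onz(fs,k(337,276),.034))
hsv=cv2.cvtColor(big(fs['frame']),cv2.COLOR_BGR2HSV);H,S,V=cv2.split(hsv)
o=((H<=15)&(S>130)&(V>90)).astype(np.uint8);o[:640]=0;o[800:]=0;o[:,:980]=0;o[:,1130:]=0
c=max(cv2.findContours(o,0,1)[0],key=cv2.contourArea);e=cv2.fitEllipse(cv2.convexHull(c));u=(np.array(e[0])+.5)/4-.5;print(e,u,onz(fs,u,.0115))
```

```text
[0.51573646 0.32443808 0.0115    ] [0.51926362 0.32899309 0.052     ] [0.51591079 0.323676   0.034     ]
((1057.0091552734375, 730.003662109375), (46.95696258544922, 73.98797607421875), 86.01516723632812) [263.87728882 182.12591553] [0.51490252 0.32329247 0.0115    ]
```

Call:
jog_arm(
  increments=[
    {"slide": [4, -4, 10], "rotation": [0, 0, 0]},
    {"slide": [0, 0, 20], "rotation": [0, 0, 0]},
    {"slide": [0, 0, 20], "rotation": [0, 0, 0]},
    {"slide": [0, 0, 10], "rotation": [0, 0, 0]},
    {"slide": [0, 0, 0], "rotation": [0, 0, 0]},
  ],
)

```text
time: 5.6
tool_pos: [0.5149, 0.323, 0.0376]
tool_rot: [0.001, 1.0, 0.015, -0.002]
contact_force: [0.2, 0.0, -0.1]
gripper_width: 0.604
```

Run:
```python
from h import *
np.set_printoptions(precision=4,suppress=True)
s,p,r=st(); print(s['time'],p,r.as_matrix())
fs=grab('side')
c=fs['frame'][132:222,208:318]; cv2.imwrite('pics/s2.png',cv2.resize(c,None,fx=6,fy=6,interpolation=cv2.INTER_CUBIC))
```

```text
5.6 [0.5149 0.323  0.0376] [[ 0.9995  0.0308 -0.0037]
 [ 0.0308 -0.9995 -0.0017]
 [-0.0038  0.0016 -1.    ]]
```

View pics/s2.png

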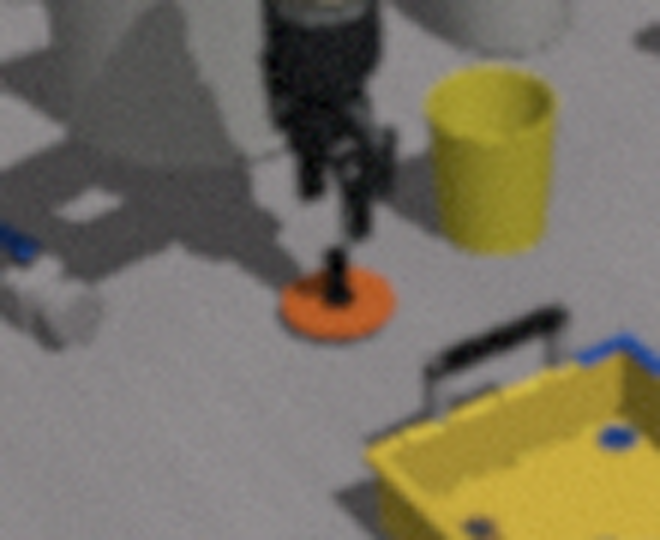

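Run:
```python
from h import *
fs=grab('side')
for X in [(.515,.323,.0376),(.515,.323,.044),(.515,.323,.054),(.515,.35,.044),(.515,.296,.044),(.515,.323,.0565)]:
    u=proj(fs,X)[0]; print(X,(u-[208,132]+.5)*6)
```

```text
(0.515, 0.323, 0.0376) [336.5298444  273.16290028]
(0.515, 0.323, 0.044) [336.01577493 265.53382795]
(0.515, 0.323, 0.054) [335.20765999 253.54480344]
(0.515, 0.35, 0.044) [316.35645238 245.75062462]
(0.515, 0.296, 0.044) [356.03662915 285.68178296]
(0.515, 0.323, 0.0565) [335.00469436 250.5343854 ]
```

Run:
```python
from h import *
fs=grab('side')
y=np.array([.23,-.973,0]);c=np.array([.1435,-.6076,.1909])
print(proj(fs,[c,c+.05*y,c-.05*y,c+[0,0,.0187]]))
a=cv2.imread('pics/s0.png')[300:400,270:390];cv2.imwrite('pics/s0c.png',cv2.resize(a,None,fx=6,fy=6,interpolation=cv2.INTER_CUBIC))
a=fs['frame'][132:192,228:298];cv2.imwrite('pics/s2c.png',cv2.resize(a,None,fx=10,fy=10,interpolation=cv2.INTER_CUBIC))
```

```text
[[321.97363073 389.61320103]
 [339.61909603 405.06318445]
 [305.23363905 374.97949534]
 [322.2173924  385.17758552]]
```

View pics/s0c.png

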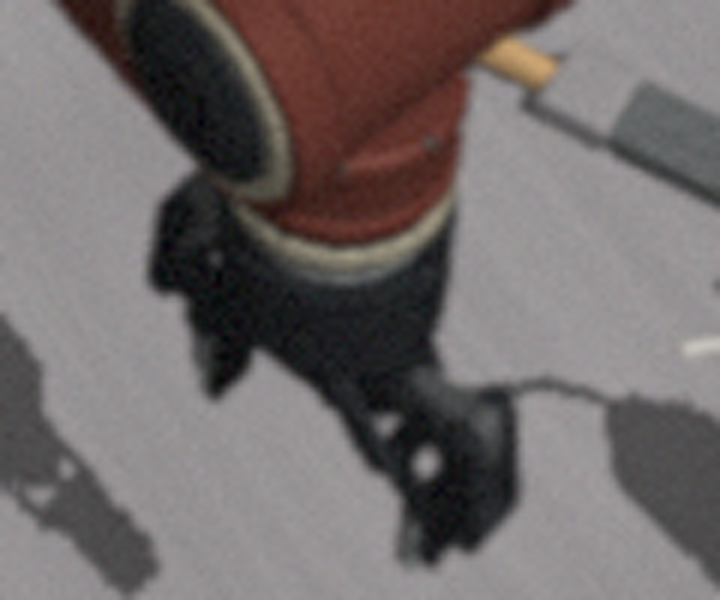

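View pics/s2c.png

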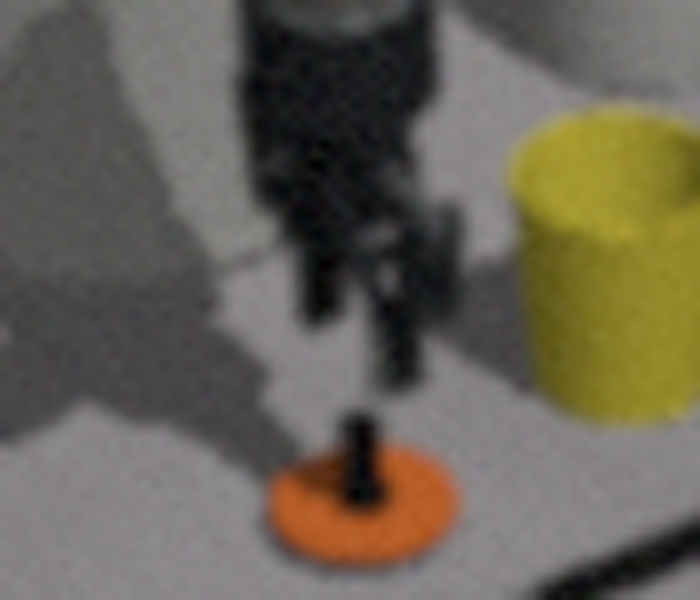

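Run:
```python
from h import *
np.set_printoptions(precision=3,suppress=True)
fs=grab('side','s3.png');ft=grab('top','t3.png')
for f in(fs,ft):
  print(f['camera_matrix'],f['distortion'])
  print(proj(f,[(0,0,0),(.1,0,0),(0,-.1,0),(0,0,.3)]))
  print(proj(f,[(.515,.323,z) for z in (0.0376,.0876,.1376,.1876,.25)]))
print(state()['joint_pos'],state()['tool_pos'])
```

```text
[[453.201   0.    315.904]
 [  0.    453.201 201.19 ]
 [  0.      0.      1.   ]] [0.027 0.    0.    0.    0.   ]
[[171.662 291.316]
 [201.569 277.701]
 [183.912 313.215]
 [151.591 220.412]]
[[263.588 177.027]
 [262.908 166.94 ]
 [262.202 156.487]
 [261.468 145.647]
 [260.51  131.542]]
[[511.008   0.    315.326]
 [  0.    511.008 199.443]
 [  0.      0.      1.   ]] [-0.004  0.     0.     0.     0.   ]
[[322.326 402.298]
 [322.668 365.694]
 [357.331 402.792]
 [323.632 424.133]]
[[216.876 221.152]
 [213.596 218.075]
 [210.094 214.79 ]
 [206.346 211.275]
 [201.284 206.527]]
[0.438 0.153 1.767 0.    1.218 1.978] [0.518 0.324 0.042]
```

View pics/s3.png

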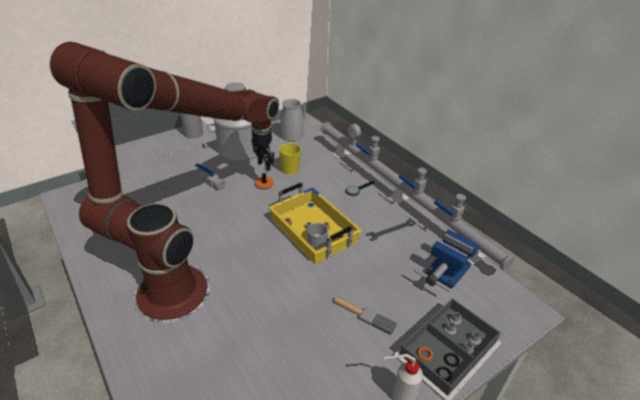

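View pics/t3.png

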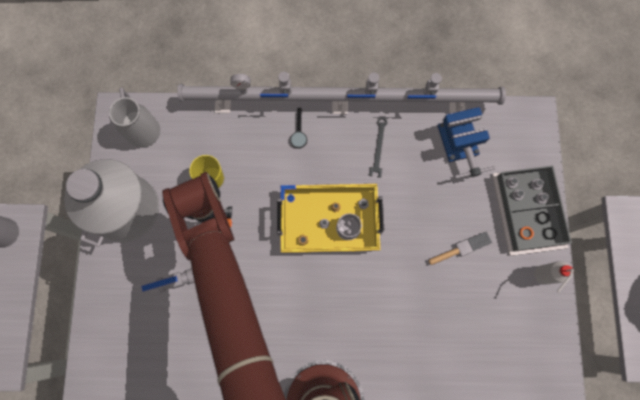

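Run:
```python
from h import *
np.set_printoptions(precision=4,suppress=True)
for i in range(6):
    s=state();print(s['time'],s['tool_pos'],s['joint_pos'],s['gripper_width'],s['joint_vel'][:3]);f=grab('side')
```

```text
5.85 [0.5176 0.3244 0.042 ] [0.438  0.1532 1.7671 0.0001 1.2182 1.9778] 0.6000866149152911 [-0.0019 -0.0014  0.0019]
5.9 [0.5175 0.3243 0.0419] [0.438  0.1531 1.7673 0.     1.2182 1.9777] 0.6001619968774604 [0.0007 0.001  0.0053]
5.95 [0.5173 0.3242 0.0416] [0.438  0.1532 1.7677 0.     1.2182 1.9778] 0.5999063668932875 [0.0006 0.0035 0.0063]
6.0 [0.517  0.3241 0.0413] [ 0.4381  0.1534  1.768  -0.      1.2182  1.9778] 0.6012208581967589 [0.0003 0.0023 0.0058]
6.05 [0.5168 0.3241 0.0411] [0.4381 0.1535 1.7684 0.     1.2181 1.9778] 0.6016937885281899 [0.0007 0.0048 0.0063]
6.1 [0.5167 0.3239 0.0408] [0.438  0.1538 1.7686 0.     1.2181 1.9778] 0.5967775736610698 [0.0006 0.0028 0.0042]
```

Call:
jog_arm(
  increments=[
    {"slide": [0, 0, 8], "rotation": [0, 0, 0]},
    {"slide": [0, 0, 6], "rotation": [0, 0, 0]},
    {"slide": [0, 0, 1], "rotation": [0, 0, 0]},
    {"slide": [0, 0, 0], "rotation": [0, 0, 0]},
  ],
)

```text
time: 6.48
tool_pos: [0.5153, 0.3233, 0.0236]
tool_rot: [0.001, 1.0, 0.016, -0.001]
contact_force: [-0.4, 0.4, 0.3]
gripper_width: 0.6
```

Run:
```python
from h import *
np.set_printoptions(precision=4,suppress=True)
fs=grab('side')
a=fs['frame'][132:192,228:298];cv2.imwrite('pics/s4c.png',cv2.resize(a,None,fx=10,fy=10,interpolation=cv2.INTER_CUBIC))
s,p,r=st(); print(s['time'],p,s['contact_force'])
```

```text
6.5333 [0.5157 0.3235 0.0242] [-0.1124 -0.227   0.7375]
```

View pics/s4c.png

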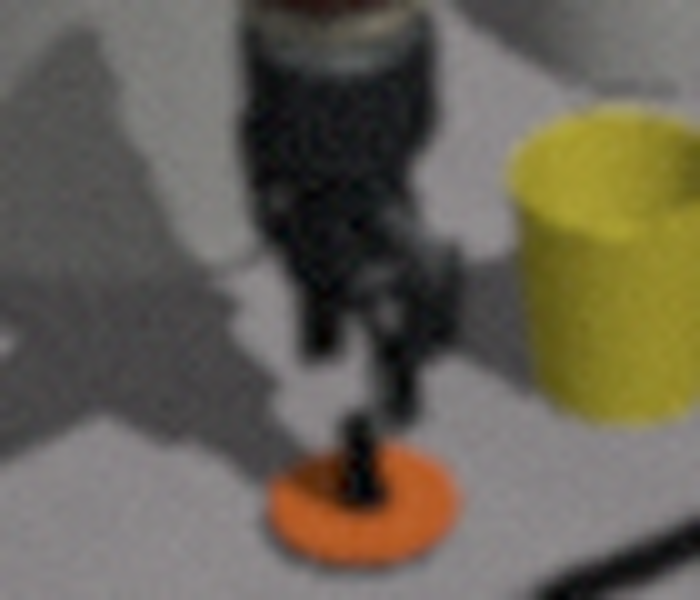

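Call:
jog_arm(
  increments=[
    {"slide": [0, 0, 0], "rotation": [0, 0, 0]},
    {"slide": [0, 0, 0], "rotation": [0, 0, 0]},
    {"slide": [0, 0, 0], "rotation": [0, 0, 0]},
  ],
  fingers=0.33,
)

```text
time: 6.78
tool_pos: [0.5165, 0.3239, 0.0254]
tool_rot: [-0.0, 1.0, 0.016, 0.0]
contact_force: [0.2, 0.0, -0.2]
gripper_width: 0.33
```

Run:
```python
from h import *
np.set_printoptions(precision=4,suppress=True)
fs=grab('side')
a=fs['frame'][132:192,228:298];cv2.imwrite('pics/s5c.png',cv2.resize(a,None,fx=10,fy=10,interpolation=cv2.INTER_CUBIC))
s,p,r=st(); print(s['time'],p,s['contact_force'],s['gripper_width'])
```

```text
6.8333 [0.5165 0.3239 0.0254] [ 0.9691 -0.7054  0.43  ] 0.3281200313229978
```

View pics/s5c.png

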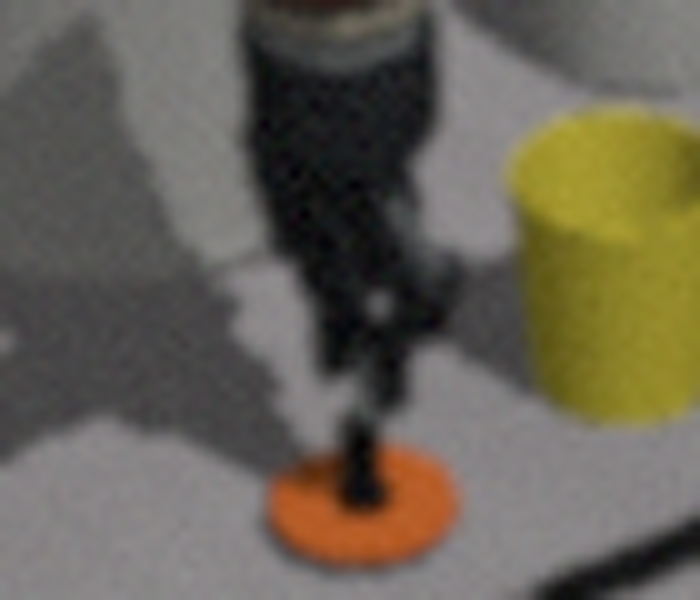

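Run:
```python
from h import *
np.set_printoptions(precision=1,suppress=True)
ft=grab('top')
a=ft['frame'][180:250,175:255].copy();a=np.clip(a.astype(float)*1.6,0,255).astype(np.uint8);cv2.imwrite('pics/t5c.png',cv2.resize(a,None,fx=9,fy=9,interpolation=cv2.INTER_CUBIC))
for z in(.0254,.0676,.1,.14,.3): print(z,(proj(ft,[(.5165,.3239,z),(.5165,.2739,z),(.545,.364,z),(.545,.314,z)])-[175,180]+.5)*9)
s=state();print(s['time'],s['tool_pos'])
```

```text
0.0254 [[385.9 376.9]
 [534.  378.7]
 [272.3 292.6]
 [419.7 294.4]]
0.0676 [[361.4 353.9]
 [513.5 355.8]
 [244.9 267.4]
 [396.3 269.3]]
0.1 [[341.7 335.4]
 [497.1 337.3]
 [222.8 247.2]
 [377.4 249. ]]
0.14 [[316.2 311.4]
 [475.7 313.3]
 [194.2 220.9]
 [352.9 222.8]]
0.3 [[198.6 200.8]
 [377.5 202.9]
 [ 62.4  99.9]
 [240.3 102. ]]
6.8833 [0.5 0.3 0. ]
```

View pics/t5c.png

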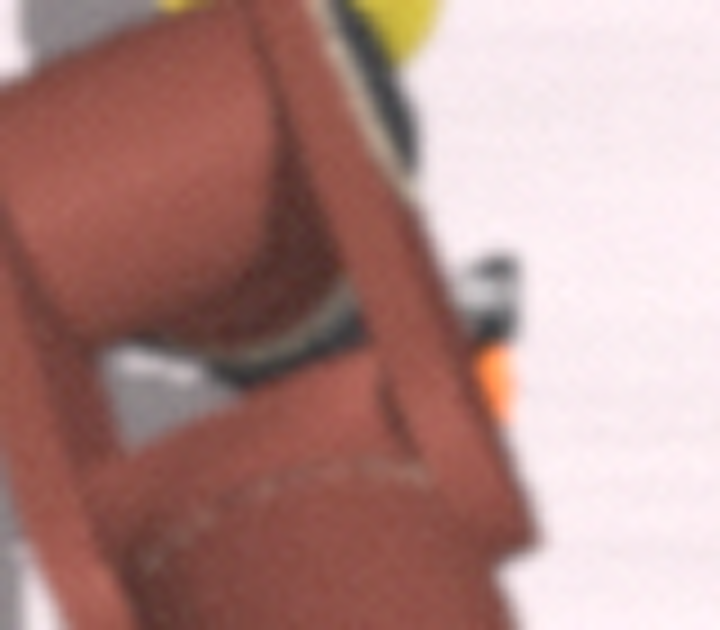

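Call:
jog_arm(
  increments=[
    {"slide": [0, 0, 0], "rotation": [0, 0, 0]},
    {"slide": [0, 0, 0], "rotation": [0, 0, 0]},
    {"slide": [0, 0, 0], "rotation": [0, 0, 0]},
  ],
  fingers=0.1,
)

```text
time: 7.13
tool_pos: [0.5163, 0.3238, 0.0252]
tool_rot: [-0.0, 1.0, 0.016, 0.0]
contact_force: [0.1, 0.0, 0.5]
gripper_width: 0.101
```

Run:
```python
from h import *
np.set_printoptions(precision=4,suppress=True)
fs=grab('side')
a=fs['frame'][132:192,228:298];cv2.imwrite('pics/s6c.png',cv2.resize(a,None,fx=10,fy=10,interpolation=cv2.INTER_CUBIC))
s,p,r=st(); print(s['time'],p,s['contact_force'],s['gripper_width'])
```

```text
7.1833 [0.5163 0.3238 0.0251] [ 0.0812 -0.2831 -0.677 ] 0.098397339961317
```

View pics/s6c.png

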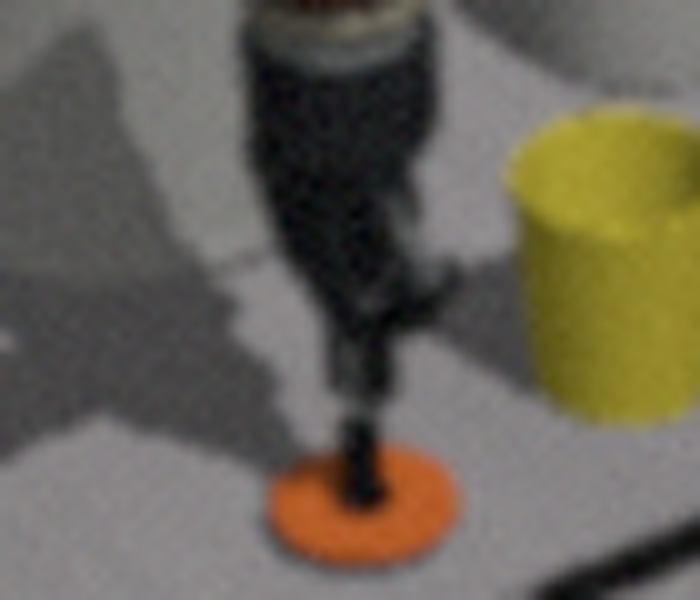

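Call:
jog_arm(
  increments=[
    {"slide": [0, 0, 0], "rotation": [0, 0, 0]},
    {"slide": [0, 0, 0], "rotation": [0, 0, 0]},
    {"slide": [0, 0, 5], "rotation": [0, 0, 0]},
    {"slide": [0, 0, 8], "rotation": [0, 0, 0]},
    {"slide": [0, 0, 8], "rotation": [0, 0, 0]},
    {"slide": [0, 0, 4], "rotation": [0, 0, 0]},
    {"slide": [0, 0, 0], "rotation": [0, 0, 0]},
  ],
  fingers=0.5,
)

```text
time: 7.77
tool_pos: [0.5148, 0.323, -0.0022]
tool_rot: [0.001, 1.0, 0.016, -0.002]
contact_force: [0.6, -0.6, -0.1]
gripper_width: 0.501
```

```bash
cat > look.py <<'E'
from h import *
import sys
np.set_printoptions(precision=4,suppress=True)
cam,x0,x1,y0,y1,k,fn=sys.argv[1],*map(int,sys.argv[2:7]),sys.argv[7]
s,p,r=st(); print(s['time'],p,'F',s['contact_force'],'T',s['ft_torque'],s['gripper_width'],'q',s['joint_pos'])
f=grab(cam);a=f['frame'][y0:y1,x0:x1];cv2.imwrite('pics/'+fn,cv2.resize(a,None,fx=k,fy=k,interpolation=cv2.INTER_CUBIC))
E
python3 look.py side 228 298 132 192 10 s7c.png
```

```text
7.7667 [ 0.5148  0.323  -0.0022] F [ 0.6356 -0.5951 -0.0512] T [ 0.0123 -0.0004  0.0099] 0.5005241413842574 q [0.438  0.2084 1.7875 0.     1.1496 1.9778]
```

View pics/s7c.png

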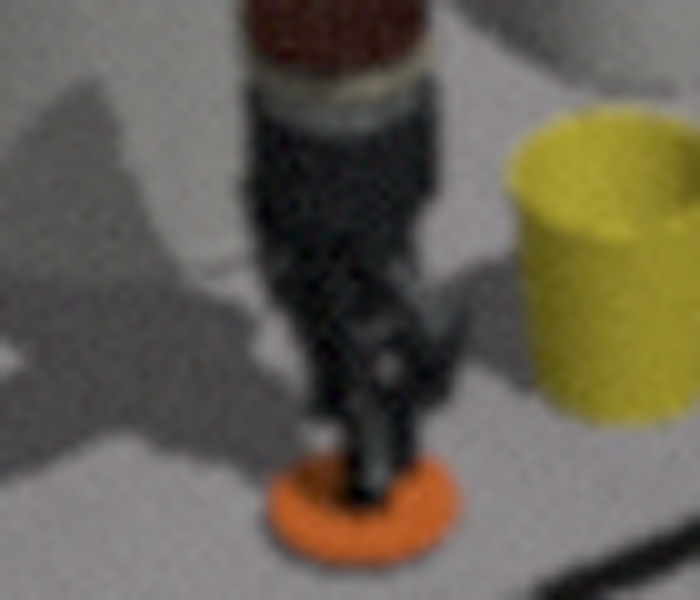

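Call:
jog_arm(
  increments=[
    {"slide": [0, 0, 6], "rotation": [0, 0, 0]},
    {"slide": [0, 0, 6], "rotation": [0, 0, 0]},
    {"slide": [0, 0, 2], "rotation": [0, 0, 0]},
    {"slide": [0, 0, 0], "rotation": [0, 0, 0]},
    {"slide": [0, 0, 0], "rotation": [0, 0, 0]},
    {"slide": [0, 0, 0], "rotation": [0, 0, 0]},
  ],
)

```text
time: 8.32
tool_pos: [0.5165, 0.3239, -0.0137]
tool_rot: [-0.0, 1.0, 0.016, 0.0]
contact_force: [-0.7, 0.2, 0.8]
gripper_width: 0.503
```

```bash
python3 look.py side 228 298 132 192 10 s8c.png
```

```text
8.3167 [ 0.5165  0.3239 -0.0137] F [-0.7267  0.188   0.7809] T [-0.0002 -0.0326  0.0201] 0.5026280116676667 q [0.4381 0.2257 1.7894 0.     1.1261 1.9777]
```

View pics/s8c.png

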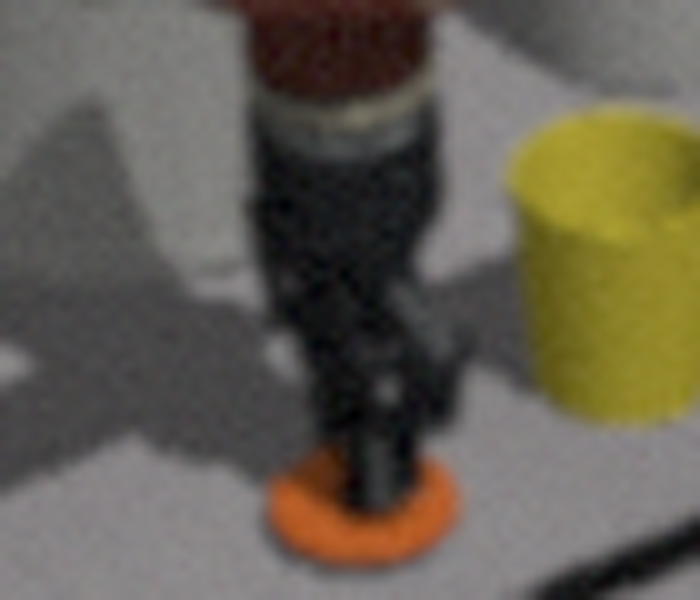

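Call:
jog_arm(
  increments=[
    {"slide": [0, 0, 0], "rotation": [0, 0, 0]},
    {"slide": [0, 0, 0], "rotation": [0, 0, 0]},
    {"slide": [0, 0, 0], "rotation": [0, 0, 0]},
    {"slide": [0, 0, 0], "rotation": [0, 0, 0]},
    {"slide": [0, 0, 0], "rotation": [0, 0, 0]},
  ],
  fingers=0,
)

```text
time: 8.78
tool_pos: [0.5167, 0.3239, -0.0133]
tool_rot: [-0.0, 1.0, 0.016, 0.0]
contact_force: [-1.0, -0.3, 2.6]
gripper_width: 0.188
```

```bash
python3 look.py side 228 298 132 192 10 s9c.png
```

```text
8.7833 [ 0.5167  0.3239 -0.0133] F [-1.0095 -0.3198  2.5859] T [ 0.0048  0.0217 -0.04  ] 0.18804283960661541 q [ 0.438   0.2254  1.7891 -0.0001  1.1261  1.9777]
```

View pics/s9c.png

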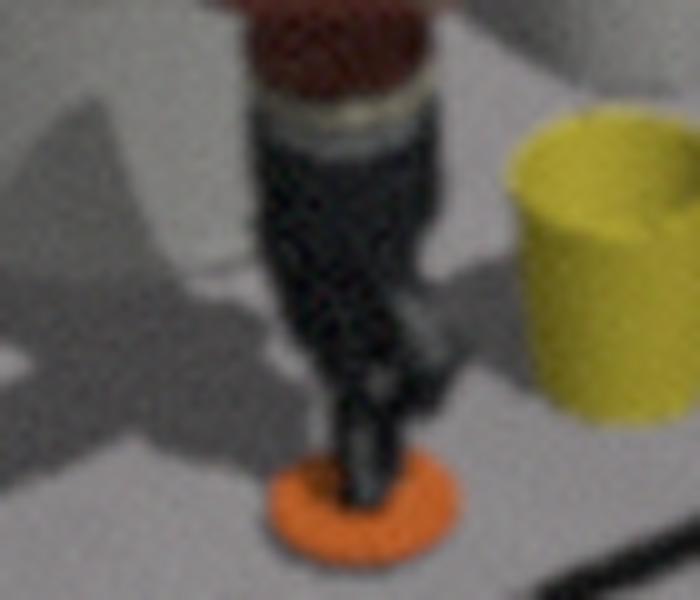

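Call:
jog_arm(
  increments=[
    {"slide": [0, 0, -4], "rotation": [0, 0, 0]},
    {"slide": [0, 0, -8], "rotation": [0, 0, 0]},
    {"slide": [0, 0, -15], "rotation": [0, 0, 0]},
    {"slide": [0, 0, -20], "rotation": [0, 0, 0]},
    {"slide": [0, 0, -20], "rotation": [0, 0, 0]},
    {"slide": [0, 0, -20], "rotation": [0, 0, 0]},
    {"slide": [0, 0, -20], "rotation": [0, 0, 0]},
    {"slide": [0, 0, -20], "rotation": [0, 0, 0]},
    {"slide": [0, 0, -12], "rotation": [0, 0, 0]},
    {"slide": [0, 0, -6], "rotation": [0, 0, 0]},
    {"slide": [-1, 10, 0], "rotation": [0, 0, 0]},
    {"slide": [-2, 20, 0], "rotation": [0, 0, 0]},
    {"slide": [-2, 30, 0], "rotation": [0, 0, 0]},
    {"slide": [-3, 35, 0], "rotation": [0, 0, 0]},
    {"slide": [-3, 35, 0], "rotation": [0, 0, 0]},
    {"slide": [-3, 35, 0], "rotation": [0, 0, 0]},
    {"slide": [-3, 35, 0], "rotation": [0, 0, 0]},
    {"slide": [-3, 35, 0], "rotation": [0, 0, 0]},
    {"slide": [-3, 35, 0], "rotation": [0, 0, 0]},
    {"slide": [-3, 35, 0], "rotation": [0, 0, 0]},
  ],
  fingers=0,
)

```text
time: 10.5
tool_pos: [0.4978, 0.0162, 0.1291]
tool_rot: [-0.0, 1.0, 0.016, -0.002]
contact_force: [0.6, -0.7, -1.2]
gripper_width: 0.191
```

Call:
jog_arm(
  increments=[
    {"slide": [0, 30, 0], "rotation": [0, 0, 0]},
    {"slide": [0, 28, 5], "rotation": [0, 0, 0]},
    {"slide": [0, 20, 10], "rotation": [0, 0, 0]},
    {"slide": [0, 8, 10], "rotation": [0, 0, 0]},
    {"slide": [0, 2, 5], "rotation": [0, 0, 0]},
    {"slide": [0, 0, 0], "rotation": [0, 0, 0]},
    {"slide": [0, 0, 0], "rotation": [0, 0, 0]},
    {"slide": [0, 0, 0], "rotation": [0, 0, 0]},
  ],
  fingers=0,
)

```text
time: 11.17
tool_pos: [0.5025, -0.0688, 0.1011]
tool_rot: [-0.0, 1.0, 0.016, -0.0]
contact_force: [-0.3, -0.2, -1.3]
gripper_width: 0.189
```

```bash
python3 look.py side 255 375 170 270 6 s10.png;  python3 look.py top 260 410 160 270 5 t10.png
```

```text
11.1667 [ 0.5025 -0.0688  0.1011] F [-0.2728 -0.1826 -1.2648] T [-0.0153 -0.023  -0.0007] 0.1894668400027839 q [-0.2831 -0.1585  1.9716  0.0003  1.3287  1.255 ]
11.2167 [ 0.5028 -0.0689  0.1015] F [-0.8342 -0.0475 -1.2743] T [-0.0615 -0.0126  0.0179] 0.19125329506425237 q [-0.283  -0.1588  1.9712  0.0003  1.3287  1.255 ]
```

View pics/s10.png

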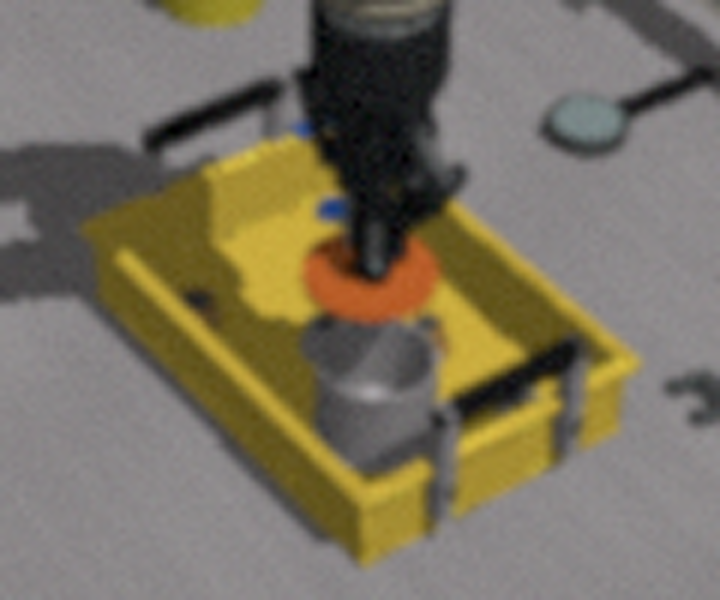

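View pics/t10.png

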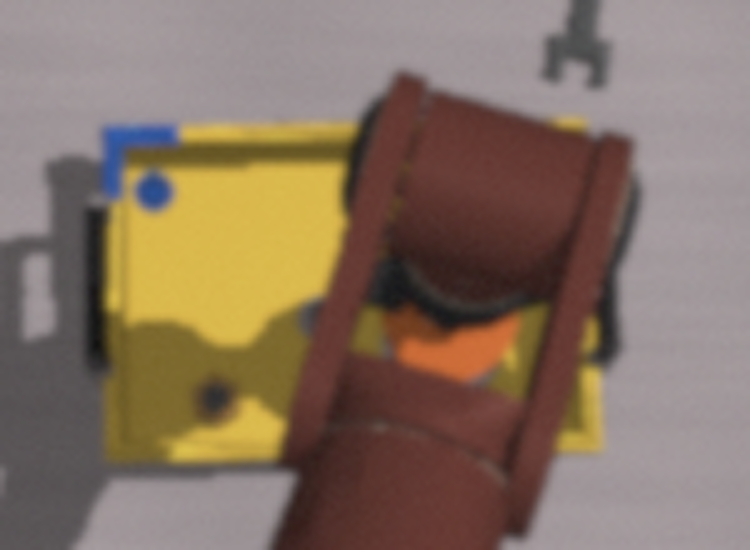

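Run:
```python
from h import *
np.set_printoptions(precision=4,suppress=True)
fs=grab('side')
S=8
im=big(fs['frame'],S);hsv=cv2.cvtColor(im,cv2.COLOR_BGR2HSV);H,Sa,V=cv2.split(hsv)
o=((H<=14)&(Sa>130)&(V>90)).astype(np.uint8);o[:200*S]=0;o[226*S:]=0;o[:,:300*S]=0;o[:,332*S:]=0
c=max(cv2.findContours(o,0,1)[0],key=cv2.contourArea);h=cv2.convexHull(c);
e=cv2.fitEllipse(h);u=(np.array(e[0])+.5)/S-.5
print('lid',e,u,cv2.boundingRect(c),onz(fs,u,.1263))
# least-squares circle fit: model plate circle r=39 at z .1288 (top)+.1238
x,y,w,hh=cv2.boundingRect(h)
# cup: compare predicted rim ellipse
for cx,cy in((.5003,-.073),(.5025,-.073),(.4985,-.073)):
    a=np.linspace(0,2*np.pi,100);P=np.c_[cx+.036*np.cos(a),cy+.036*np.sin(a),0*a+.062];q=(proj(fs,P)-[255,170]+.5)*6
    print(cx,q.min(0),q.max(0))
P=np.vstack([np.c_[onz(fs,u,.1263)[0]+.039*np.cos(a),onz(fs,u,.1263)[1]+.039*np.sin(a),0*a+z] for z in(.1238,.1288)]);q=(proj(fs,P)+.5)*S;print('pred',q.min(0),q.max(0))
```

```text
lid ((2536.332275390625, 1726.64892578125), (126.87141418457031, 176.6053009033203), 84.75037384033203) [316.604  215.3936] (2449, 1672, 178, 118) [ 0.5024 -0.0703  0.1263]
0.5003 [307.6131 320.814 ] [432.4017 406.5773]
0.5025 [310.7892 319.4241] [435.4992 405.0822]
0.4985 [305.0114 321.9526] [429.8644 407.802 ]
pred [2444.4052 1662.7469] [2629.4073 1794.0131]
```

Call:
jog_arm(
  increments=[
    {"slide": [-1.5, 3, 6], "rotation": [0, 0, 0]},
    {"slide": [0, 0, 12], "rotation": [0, 0, 0]},
    {"slide": [0, 0, 12], "rotation": [0, 0, 0]},
    {"slide": [0, 0, 10], "rotation": [0, 0, 0]},
    {"slide": [0, 0, 5], "rotation": [0, 0, 0]},
    {"slide": [0, 0, 0], "rotation": [0, 0, 0]},
    {"slide": [0, 0, 0], "rotation": [0, 0, 0]},
    {"slide": [0, 0, 0], "rotation": [0, 0, 0]},
  ],
  fingers=0,
)

```text
time: 11.98
tool_pos: [0.5015, -0.073, 0.0564]
tool_rot: [0.0, 1.0, 0.016, 0.0]
contact_force: [0.5, 0.1, -0.5]
gripper_width: 0.19
```

```bash
python3 look.py side 275 355 190 255 9 s11.png
```

```text
11.9833 [ 0.5015 -0.073   0.0564] F [ 0.5133  0.0711 -0.4834] T [0.0055 0.0659 0.0084] 0.19044220162992595 q [-0.2915 -0.1071  2.0055  0.      1.2427  1.2482]
```

View pics/s11.png

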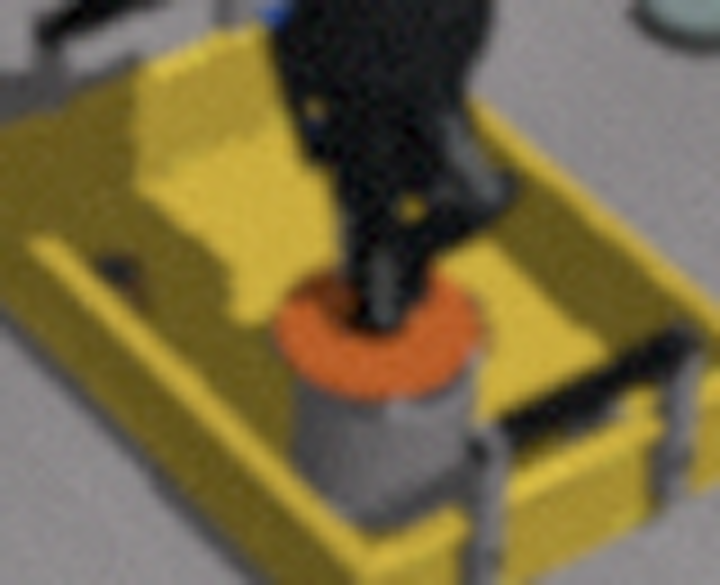

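Call:
jog_arm(
  increments=[
    {"slide": [0, 0, 4], "rotation": [0, 0, 0]},
    {"slide": [0, 0, 4], "rotation": [0, 0, 0]},
    {"slide": [0, 0, 4], "rotation": [0, 0, 0]},
    {"slide": [0, 0, 2], "rotation": [0, 0, 0]},
    {"slide": [0, 0, 0], "rotation": [0, 0, 0]},
    {"slide": [0, 0, 0], "rotation": [0, 0, 0]},
  ],
  fingers=0,
)

```text
time: 12.53
tool_pos: [0.5026, -0.0731, 0.0442]
tool_rot: [0.0, 1.0, 0.016, 0.001]
contact_force: [-0.8, 1.4, 8.4]
gripper_width: 0.193
```

```bash
python3 look.py side 275 355 190 255 9 s12.png
```

```text
12.5333 [ 0.5026 -0.0731  0.0442] F [-0.8222  1.3691  8.399 ] T [ 0.1841  0.4105 -0.0966] 0.1933569932653152 q [-0.2913 -0.0893  2.0116  0.0004  1.2168  1.2483]
```

View pics/s12.png

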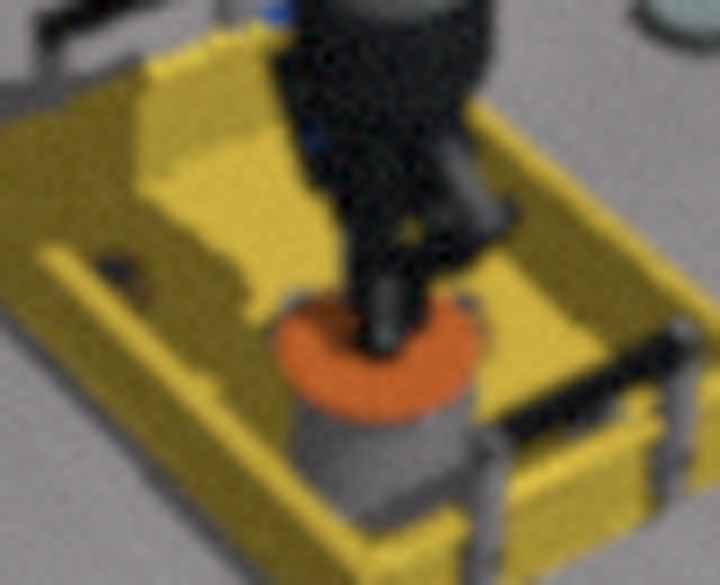

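Run:
```python
from h import *
np.set_printoptions(precision=4,suppress=True)
fs=grab('side');ft=grab('top')
for n,u in dict(bush=(323.6,223.2),brass=(335.2,206.6),nut=(363,203.6)).items():
    X=onz(ft,u,.018);print(n,X,(proj(fs,X)[0]-[275,190]+.5)*9)
a=np.linspace(0,2*np.pi,100)
im=cv2.resize(fs['frame'][190:255,275:355],None,fx=9,fy=9,interpolation=cv2.INTER_CUBIC)
def dr(cx,cy,r,z,c): cv2.polylines(im,[((proj(fs,np.c_[cx+r*np.cos(a),cy+r*np.sin(a),0*a+z])-[275,190]+.5)*9).astype(np.int32)],True,c,1)
dr(.501,-.073,.036,.062,(255,0,0)); s=state();x,y,z=s['tool_pos'];dr(x,y,.039,z+.0133+.009,(0,255,0));dr(x,y,.039,z+.0133+.014,(0,255,0))
cv2.imwrite('pics/s13.png',im); print(s['tool_pos'],s['contact_force'],s['ft_torque'])
```

```text
bush [0.5162 0.0014 0.018 ] [300.7352 323.3977]
brass [ 0.5683 -0.0337  0.018 ] [455.8385 324.5002]
nut [ 0.5787 -0.119   0.018 ] [603.4932 437.7723]
[ 0.5026 -0.0731  0.0442] [-0.9042  1.0825  7.7553] [ 0.2298  0.4091 -0.0059]
```

View pics/s13.png

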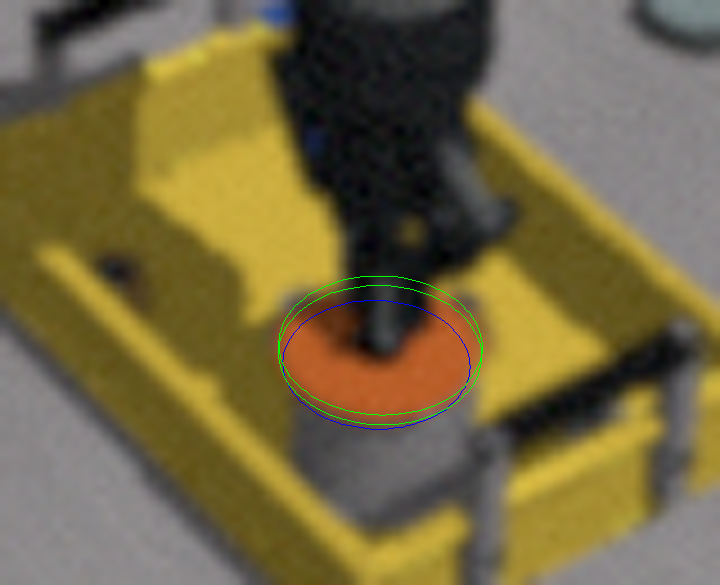

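Call:
jog_arm(
  increments=[
    {"slide": [0, 0, -6], "rotation": [0, 0, 0]},
    {"slide": [2.5, 1.5, 0], "rotation": [0, 0, 0]},
    {"slide": [0, 0, 0], "rotation": [0, 0, 0]},
    {"slide": [0, 0, 3], "rotation": [0, 0, 0]},
    {"slide": [0, 0, 3], "rotation": [0, 0, 0]},
    {"slide": [0, 0, 1], "rotation": [0, 0, 0]},
    {"slide": [0, 0, 0], "rotation": [0, 0, 0]},
    {"slide": [0, 0, 0], "rotation": [0, 0, 0]},
  ],
  fingers=0,
)

```text
time: 13.35
tool_pos: [0.5047, -0.0746, 0.0436]
tool_rot: [0.0, 1.0, 0.016, 0.0]
contact_force: [-3.2, 2.0, 13.0]
gripper_width: 0.189
```

```bash
python3 look.py side 275 355 190 255 9 s14.png
```

```text
13.35 [ 0.5047 -0.0746  0.0436] F [-3.1999  2.0277 13.029 ] T [ 0.1515  1.095  -0.1126] 0.18919593256140368 q [-0.2925 -0.0816  2.0055 -0.0001  1.2166  1.2472]
```

View pics/s14.png

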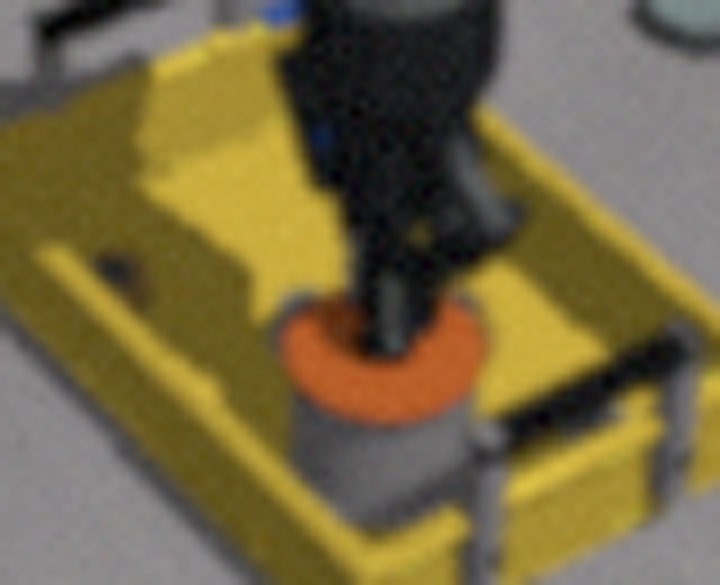

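```bash
cat > lidz.py <<'E'
from h import *
np.set_printoptions(precision=4,suppress=True)
fs=grab('side');s,p,r=st();S=8
im=big(fs['frame'],S);H,Sa,V=cv2.split(cv2.cvtColor(im,cv2.COLOR_BGR2HSV))
o=((H<=14)&(Sa>130)&(V>90)).astype(np.uint8);o[:200*S]=0;o[245*S:]=0;o[:,:295*S]=0;o[:,340*S:]=0
c=max(cv2.findContours(o,0,1)[0],key=cv2.contourArea);h=cv2.convexHull(c)
e=cv2.fitEllipse(h);u=(np.array(e[0])+.5)/S-.5
print(e,cv2.boundingRect(c),'tool',p,s['contact_force'],s['ft_torque'])
for z in(.0595,.0645,.0695,.0745): print(z,onz(fs,u,z))
bx,by,bw,bh=cv2.boundingRect(c);print('bbox/8',bx/S,(bx+bw)/S,(by+bh)/S)
a=np.linspace(0,2*np.pi,200)
for z in (.062,.064,.066,.068):
  for (X,Y) in ((p[0],p[1]),(.5015,-.0735)):
    q=proj(fs,np.vstack([np.c_[X+.039*np.cos(a),Y+.039*np.sin(a),0*a+zz] for zz in(z,z+.005)]))+.5
    print('under z',z,round(X,4),q.min(0)[0],q.max(0))
E
python3 lidz.py
```

```text
((2541.15673828125, 1832.928955078125), (126.58734893798828, 185.91250610351562), 88.56175994873047) (2447, 1780, 183, 118) tool [ 0.5047 -0.0745  0.0436] [-3.3967  2.3981 14.4268] [ 0.1334  1.0147 -0.0795]
0.0595 [ 0.5086 -0.0674  0.0595]
0.0645 [ 0.5055 -0.0717  0.0645]
0.0695 [ 0.5024 -0.076   0.0695]
0.0745 [ 0.4992 -0.0804  0.0745]
bbox/8 305.875 328.75 237.25
under z 0.062 0.5047 306.7134959575904 [329.2868 238.1421]
under z 0.062 0.5015 305.76903992436223 [328.3523 238.3306]
under z 0.064 0.5047 306.7170381132525 [329.3087 237.7185]
under z 0.064 0.5015 305.77181820618966 [328.3735 237.9069]
under z 0.066 0.5047 306.7205855661926 [329.3306 237.2941]
under z 0.066 0.5015 305.77460050414464 [328.3946 237.4825]
under z 0.068 0.5047 306.72413832869995 [329.3525 236.8691]
under z 0.068 0.5015 305.77738682718484 [328.4158 237.0574]
```

```bash
python3 look.py top 325 375 200 245 15 t15.png
```

```text
13.45 [ 0.5047 -0.0745  0.0436] F [-3.3967  2.3981 14.4268] T [ 0.1334  1.0147 -0.0795] 0.19348705582933565 q [-0.2925 -0.0816  2.0055 -0.0001  1.2165  1.2472]
```

View pics/t15.png

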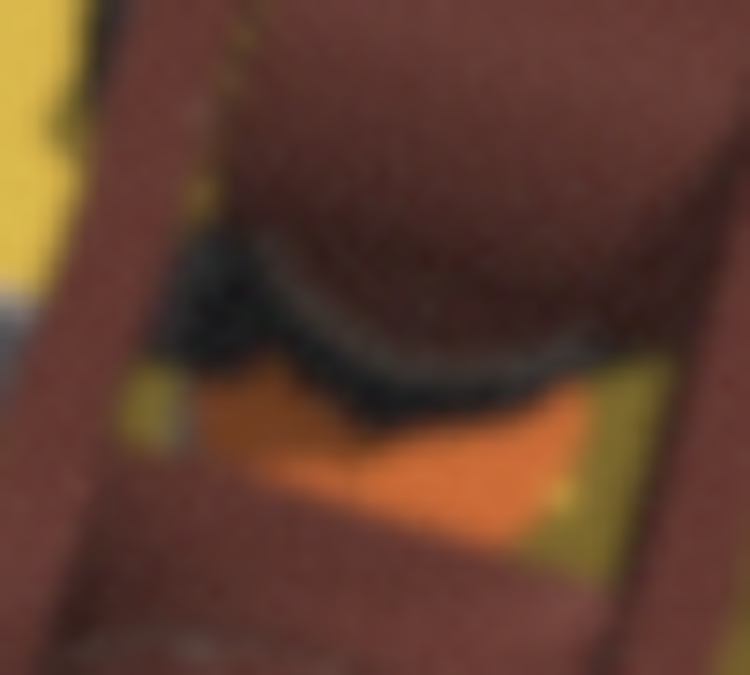

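Run:
```python
from h import *
ft=grab('top')
print(onz(ft,(350.9,226.2),.067),onz(ft,(348.6,226.4),.062),onz(ft,(348,226.2),.062))
print(proj(ft,[(.5047,-.0745,.067),(.5047,-.0745,.067+.04)]))
```

```text
[ 0.49948764 -0.07849023  0.067     ] [ 0.49967007 -0.07202346  0.062     ] [ 0.50024682 -0.07025292  0.062     ]
[[349.54054818 224.43736763]
 [350.40333671 222.02334812]]
```

Call:
jog_arm(
  increments=[
    {"slide": [0, 0, -6], "rotation": [0, 0, 0]},
    {"slide": [0, 0, -6], "rotation": [0, 0, 0]},
    {"slide": [1, -3, 0], "rotation": [0, 0, 0]},
    {"slide": [0.7, -3.5, 0], "rotation": [0, 0, 0]},
    {"slide": [0, 0, 0], "rotation": [0, 0, 0]},
    {"slide": [0, 0, 0], "rotation": [0, 0, 0]},
  ],
  fingers=0,
)

```text
time: 14.05
tool_pos: [0.5046, -0.0673, 0.0523]
tool_rot: [-0.0, 1.0, 0.016, -0.001]
contact_force: [-0.2, -0.6, -0.1]
gripper_width: 0.195
```

```bash
python3 look.py side 275 355 190 255 9 s16.png; python3 look.py top 325 375 200 245 15 t16.png
```

```text
14.05 [ 0.5046 -0.0673  0.0523] F [-0.2032 -0.5695 -0.0553] T [ 0.0188 -0.0254  0.015 ] 0.19516120880159865 q [-0.2789 -0.0943  2.0012 -0.      1.236   1.2603]
14.1 [ 0.5046 -0.0675  0.0524] F [ 0.6574 -0.5011 -1.1408] T [ 0.0045 -0.021   0.0017] 0.19093852105077216 q [-0.2791 -0.0943  2.0011 -0.0001  1.2361  1.2603]
```

View pics/s16.png

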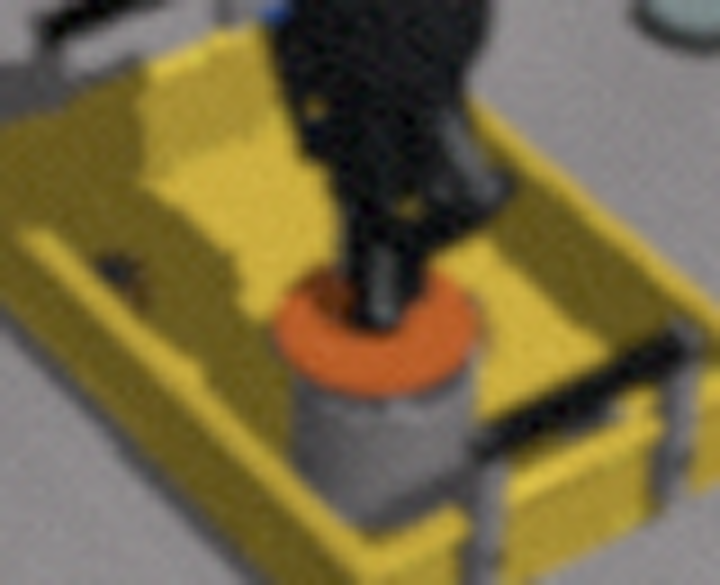

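View pics/t16.png

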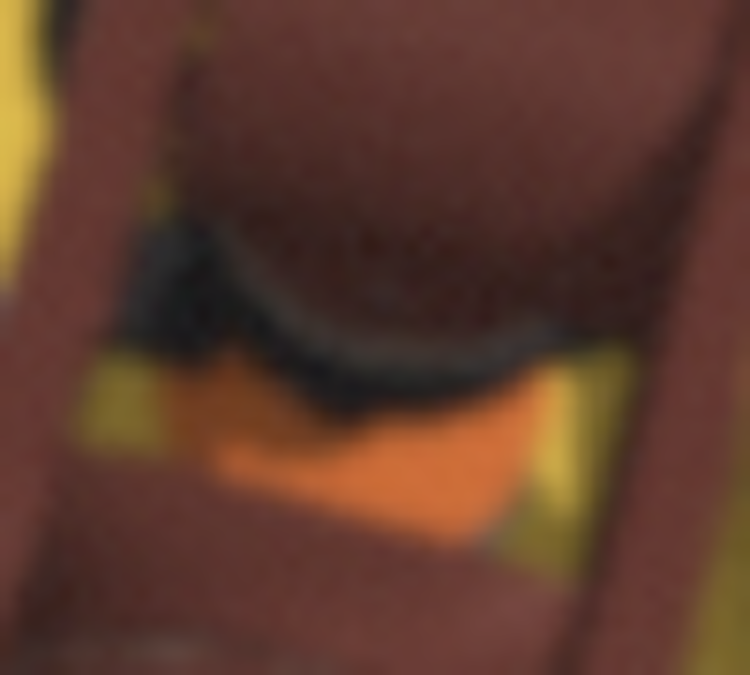

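Call:
jog_arm(
  increments=[
    {"slide": [0.5, 0.3, 3], "rotation": [0, 0, 0]},
    {"slide": [0, 0, 4], "rotation": [0, 0, 0]},
    {"slide": [0, 0, 3], "rotation": [0, 0, 0]},
    {"slide": [0, 0, 1], "rotation": [0, 0, 0]},
    {"slide": [0, 0, 0], "rotation": [0, 0, 0]},
    {"slide": [0, 0, 0], "rotation": [0, 0, 0]},
  ],
  fingers=0,
)

```text
time: 14.65
tool_pos: [0.5066, -0.0684, 0.0439]
tool_rot: [0.0, 1.0, 0.016, 0.001]
contact_force: [-2.1, 0.3, 9.6]
gripper_width: 0.19
```

```bash
python3 lidz.py | head -6; python3 look.py top 325 375 200 245 15 t17.png
```

```text
((2536.892333984375, 1824.0714111328125), (119.78878784179688, 186.27098083496094), 88.04229736328125) (2444, 1771, 185, 115) tool [ 0.5066 -0.0684  0.0439] [-2.352  -0.0218  8.0436] [0.2295 0.6366 0.0678]
0.0595 [ 0.5103 -0.0617  0.0595]
0.0645 [ 0.5072 -0.0661  0.0645]
0.0695 [ 0.504  -0.0704  0.0695]
0.0745 [ 0.5009 -0.0748  0.0745]
bbox/8 305.5 328.625 235.75
14.7 [ 0.5066 -0.0684  0.0439] F [-2.352  -0.0218  8.0436] T [0.2295 0.6366 0.0678] 0.19131401915271262 q [-0.2799 -0.0797  2.0031 -0.      1.217   1.2598]
```

View pics/t17.png

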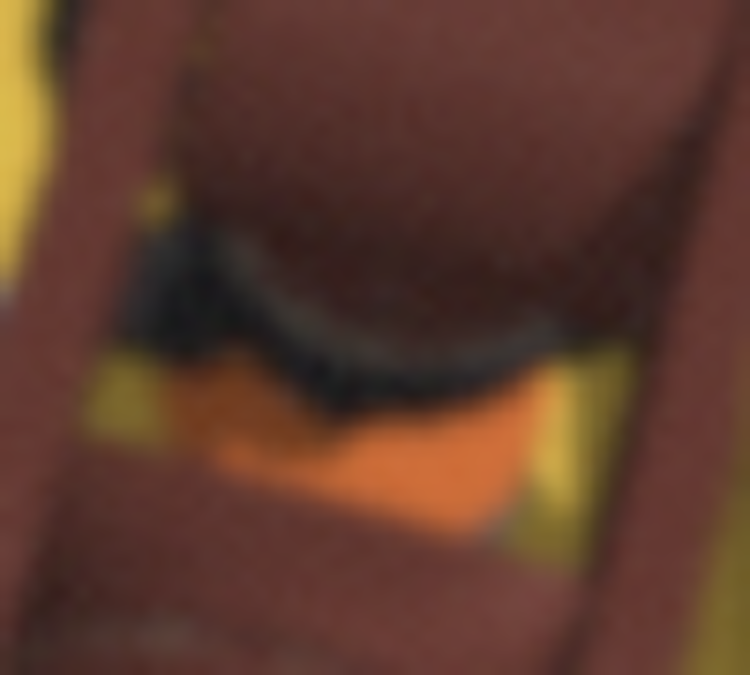

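Call:
jog_arm(
  increments=[
    {"slide": [0, 0, -5], "rotation": [0, 0, 0]},
    {"slide": [1.8, 3, 0], "rotation": [0, 0, 0]},
    {"slide": [0, 0, 0], "rotation": [0, 0, 0]},
    {"slide": [0, 0, 3], "rotation": [0, 0, 0]},
    {"slide": [0, 0, 2], "rotation": [0, 0, 0]},
    {"slide": [0, 0, 1], "rotation": [0, 0, 0]},
    {"slide": [0, 0, 0], "rotation": [0, 0, 0]},
    {"slide": [0, 0, 0], "rotation": [0, 0, 0]},
  ],
  fingers=0,
)

```text
time: 15.42
tool_pos: [0.5072, -0.0709, 0.0406]
tool_rot: [-0.0, 1.0, 0.016, -0.0]
contact_force: [-0.1, 0.2, -1.3]
gripper_width: 0.191
```

```bash
python3 lidz.py | head -6; python3 look.py top 325 375 200 245 15 t18.png;python3 look.py side 275 355 190 255 9 s18.png
```

```text
((2541.85693359375, 1830.53662109375), (124.70330047607422, 184.18283081054688), 88.33901977539062) (2449, 1779, 182, 115) tool [ 0.5074 -0.0709  0.0409] [ 0.2248  0.8514 -1.2838] [ 0.0135  0.0069 -0.0076]
0.0595 [ 0.5098 -0.0663  0.0595]
0.0645 [ 0.5066 -0.0706  0.0645]
0.0695 [ 0.5035 -0.075   0.0695]
0.0745 [ 0.5003 -0.0793  0.0745]
bbox/8 306.125 328.875 236.75
15.4667 [ 0.5074 -0.0709  0.0409] F [ 0.2248  0.8514 -1.2838] T [ 0.0135  0.0069 -0.0076] 0.18960252943438738 q [-0.2842 -0.0714  2.0009  0.      1.2125  1.2555]
15.5167 [ 0.5075 -0.071   0.041 ] F [-0.1804 -0.2811 -0.6766] T [ 0.0284 -0.0118 -0.008 ] 0.19003093463571513 q [-0.2842 -0.0715  2.0008  0.      1.2125  1.2554]
```

View pics/t18.png

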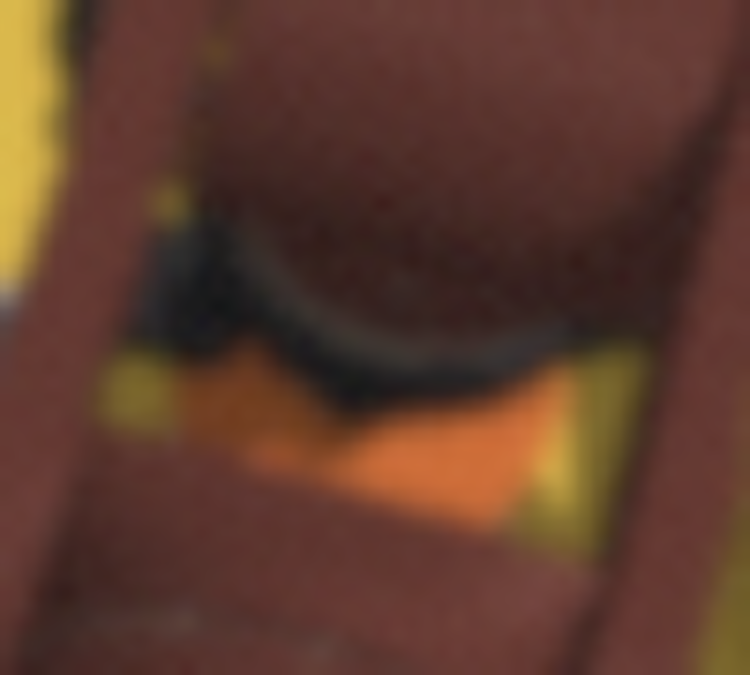

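View pics/s18.png

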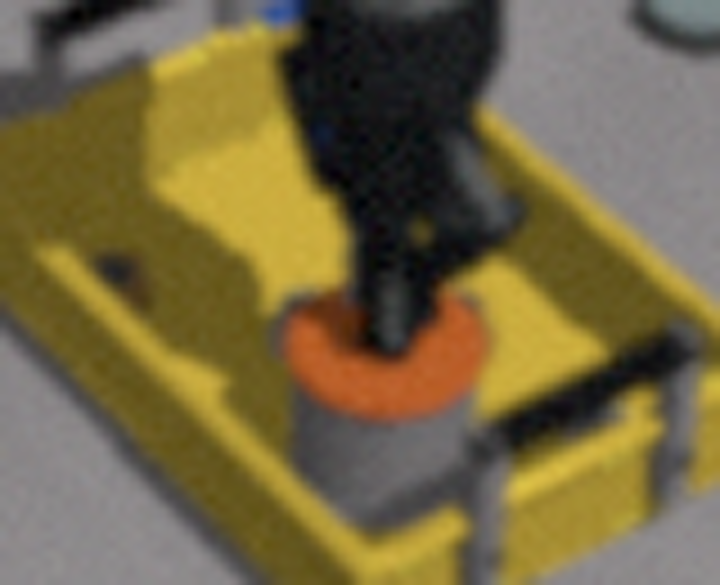

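Call:
jog_arm(
  increments=[
    {"slide": [0, 0, 3], "rotation": [0, 0, 0]},
    {"slide": [0, 0, 3], "rotation": [0, 0, 0]},
    {"slide": [0, 0, 1], "rotation": [0, 0, 0]},
    {"slide": [0, 0, 0], "rotation": [0, 0, 0]},
    {"slide": [0, 0, 0], "rotation": [0, 0, 0]},
  ],
  fingers=0,
)

```text
time: 15.98
tool_pos: [0.5102, -0.0717, 0.0395]
tool_rot: [0.001, 1.0, 0.016, 0.002]
contact_force: [-8.3, 1.7, 21.5]
gripper_width: 0.194
```

```bash
python3 lidz.py | head -6
```

```text
((2546.408935546875, 1830.7518310546875), (125.19554138183594, 180.37705993652344), 89.73973083496094) (2456, 1779, 178, 114) tool [ 0.5102 -0.0717  0.0394] [-8.5612  1.13   21.2677] [0.4484 1.3276 0.0032]
0.0595 [ 0.5113 -0.0675  0.0595]
0.0645 [ 0.5082 -0.0718  0.0645]
0.0695 [ 0.505  -0.0762  0.0695]
0.0745 [ 0.5019 -0.0805  0.0745]
bbox/8 307.0 329.25 236.625
```

Call:
jog_arm(
  increments=[
    {"slide": [0, 0, -3], "rotation": [0, 0, 0]},
    {"slide": [0, 0, -1], "rotation": [0, 0, 0]},
    {"slide": [0, 0, 0], "rotation": [0, 0, 0]},
    {"slide": [0, 0, 0], "rotation": [0, 0, 0]},
  ],
  fingers=0,
)

```text
time: 16.37
tool_pos: [0.5088, -0.0713, 0.0395]
tool_rot: [0.0, 1.0, 0.016, 0.001]
contact_force: [1.0, -1.0, 7.1]
gripper_width: 0.19
```

```bash
python3 lidz.py | head -6
```

```text
((2544.427734375, 1830.9049072265625), (127.18853759765625, 181.87405395507812), 87.68230438232422) (2452, 1775, 181, 120) tool [ 0.5088 -0.0713  0.0395] [-1.9414  0.7094  7.8996] [0.0689 0.1878 0.034 ]
0.0595 [ 0.5106 -0.0671  0.0595]
0.0645 [ 0.5074 -0.0714  0.0645]
0.0695 [ 0.5043 -0.0758  0.0695]
0.0745 [ 0.5011 -0.0801  0.0745]
bbox/8 306.5 329.125 236.875
```

Call:
jog_arm(
  increments=[
    {"slide": [0, 0, -1], "rotation": [0, 0, 0]},
    {"slide": [0, 0, 0], "rotation": [0, 0, 0]},
    {"slide": [0, 0, 0], "rotation": [0, 0, 0]},
    {"slide": [0, 0, 0], "rotation": [0, 0, 0]},
    {"slide": [0, 0, -6], "rotation": [0, 0, 0]},
    {"slide": [0, 0, -15], "rotation": [0, 0, 0]},
    {"slide": [0, 0, -20], "rotation": [0, 0, 0]},
    {"slide": [0, 0, -15], "rotation": [0, 0, 0]},
    {"slide": [0, 0, -5], "rotation": [0, 0, 0]},
  ],
  fingers=0.5,
)

```text
time: 17.17
tool_pos: [0.5093, -0.0715, 0.1032]
tool_rot: [0.001, 1.0, 0.016, 0.002]
contact_force: [-0.1, -0.3, -0.1]
gripper_width: 0.499
```

```bash
python3 lidz.py | head -6; python3 look.py side 275 355 190 255 9 s19.png;python3 look.py top 325 375 200 245 15 t19.png
```

```text
((2544.435791015625, 1832.5123291015625), (123.19152069091797, 183.77825927734375), 89.909423828125) (2452, 1773, 181, 122) tool [ 0.5093 -0.0715  0.1031] [0.2911 0.0341 0.8689] [ 0.0102 -0.0297 -0.0215]
0.0595 [ 0.51   -0.0679  0.0595]
0.0645 [ 0.5068 -0.0723  0.0645]
0.0695 [ 0.5037 -0.0766  0.0695]
0.0745 [ 0.5006 -0.0809  0.0745]
bbox/8 306.5 329.125 236.875
17.2167 [ 0.5093 -0.0715  0.1031] F [0.2911 0.0341 0.8689] T [ 0.0102 -0.0297 -0.0215] 0.5003624120726613 q [-0.2842 -0.1465  1.9574  0.      1.3258  1.2554]
17.2667 [ 0.5085 -0.0713  0.1016] F [-0.0902  0.1124 -0.2262] T [ 0.0018 -0.0016  0.0184] 0.5014705068464524 q [-0.2843 -0.1453  1.9592  0.      1.3249  1.2554]
```

View pics/s19.png

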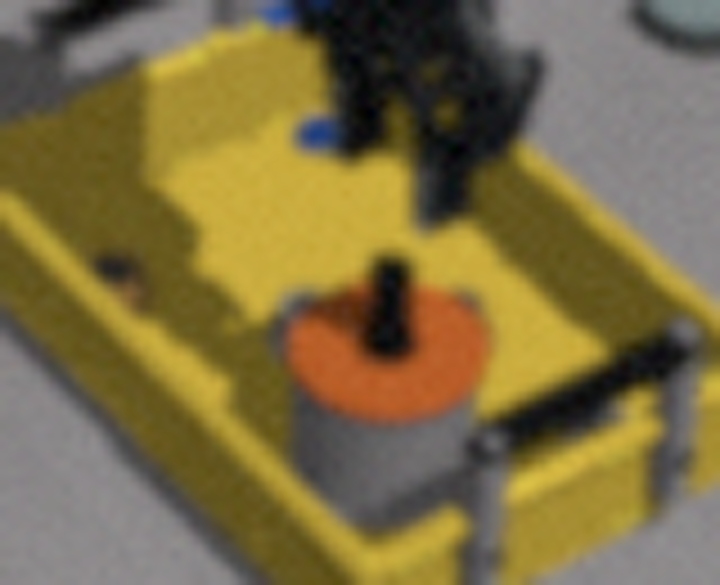

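View pics/t19.png

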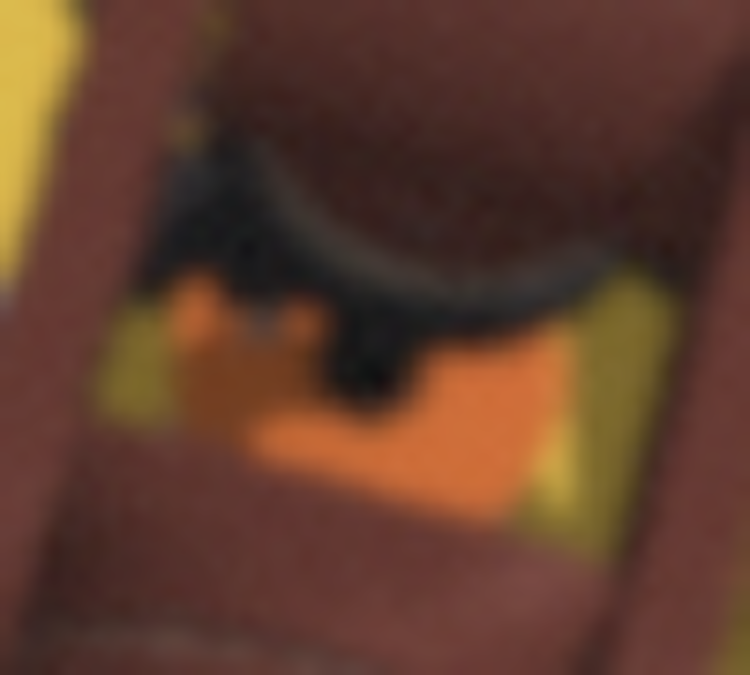

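Call:
jog_arm(
  increments=[
    {"slide": [4, 14, 0], "rotation": [0, 0, 0]},
    {"slide": [7, 25, 0], "rotation": [0, 0, 0]},
    {"slide": [7, 25, 0], "rotation": [0, 0, 0]},
    {"slide": [5, 18, 0], "rotation": [0, 0, 0]},
    {"slide": [2, 7, 0], "rotation": [0, 0, 0]},
    {"slide": [0, 0, 0], "rotation": [0, 0, 0]},
    {"slide": [0, 0, 8], "rotation": [0, 0, 0]},
    {"slide": [0, 0, 8], "rotation": [0, 0, 0]},
    {"slide": [0, 0, 4], "rotation": [0, 0, 0]},
    {"slide": [0, 0, 0], "rotation": [0, 0, 0]},
  ],
  fingers=0.5,
)

```text
time: 18.15
tool_pos: [0.5337, -0.1577, 0.0777]
tool_rot: [-0.001, 1.0, 0.016, -0.002]
contact_force: [-0.3, 0.0, -0.1]
gripper_width: 0.503
```

```bash
python3 look.py side 285 375 185 260 8 s20.png;python3 look.py top 265 395 170 265 5 t20.png
```

```text
18.15 [ 0.5337 -0.1577  0.0777] F [-0.3422  0.0474 -0.0896] T [0.0301 0.0064 0.0285] 0.5026070137675512 q [-0.4211 -0.008   1.8721  0.0001  1.2814  1.1175]
18.2 [ 0.5342 -0.158   0.0786] F [0.0089 0.2712 0.5766] T [ 0.0195  0.0232 -0.0151] 0.4964915605496871 q [-0.4212 -0.0085  1.871   0.0001  1.2817  1.1175]
```

View pics/s20.png

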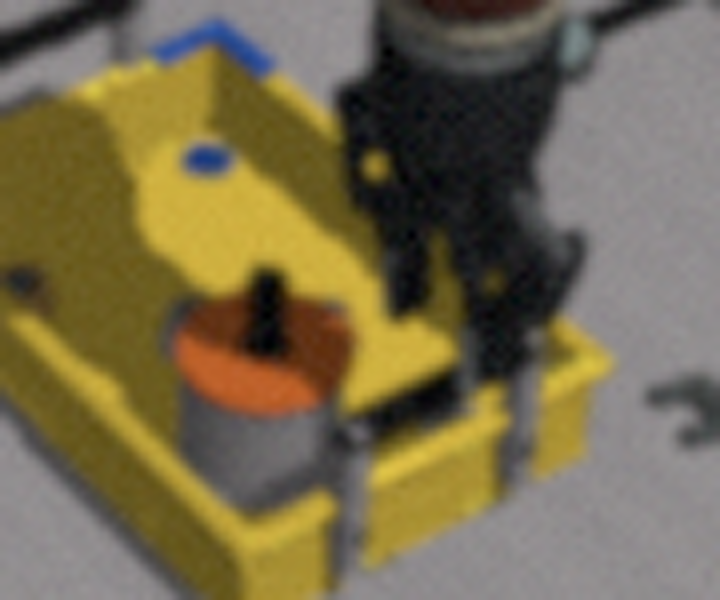

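View pics/t20.png

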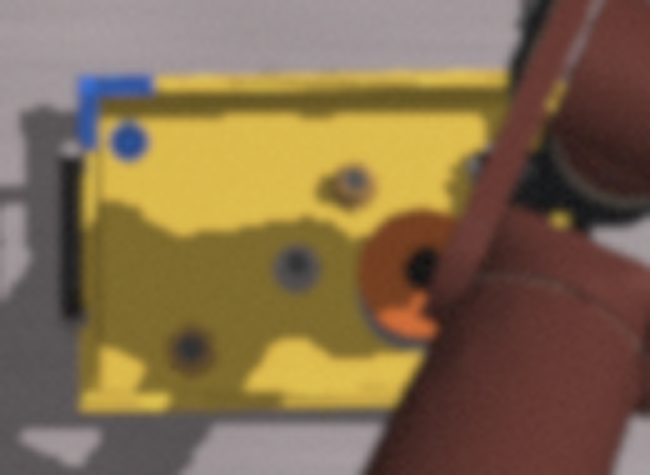

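Run:
```python
from h import *
fs=grab('side')
print(onz(fs,(341.5,225.1),.12),onz(fs,(341.5,225.1),.116),'bar',onz(fs,(339.9,231),.098), onz(fs,(327.5,237),.098),onz(fs,(352.5,226.3),.098))
```

```text
[ 0.54800766 -0.14991228  0.12      ] [ 0.55081684 -0.14656514  0.116     ] bar [ 0.54142587 -0.15178093  0.098     ] [ 0.4900339  -0.15224239  0.098     ] [ 0.5909949  -0.15678634  0.098     ]
```

Call:
jog_arm(
  increments=[
    {"slide": [-5, 4, 0], "rotation": [0, 0, 0]},
    {"slide": [0, 0, 6], "rotation": [0, 0, 0]},
    {"slide": [0, 0, 8], "rotation": [0, 0, 0]},
    {"slide": [0, 0, 8], "rotation": [0, 0, 0]},
    {"slide": [0, 0, 6], "rotation": [0, 0, 0]},
    {"slide": [0, 0, 2], "rotation": [0, 0, 0]},
    {"slide": [0, 0, 0], "rotation": [0, 0, 0]},
    {"slide": [0, 0, 0], "rotation": [0, 0, 0]},
  ],
  fingers=0.5,
)

```text
time: 18.97
tool_pos: [0.5303, -0.1632, 0.0498]
tool_rot: [-0.0, 1.0, 0.016, -0.0]
contact_force: [-0.1, -0.8, -0.9]
gripper_width: 0.499
```

```bash
python3 look.py side 285 375 185 260 8 s21.png
```

```text
18.9667 [ 0.5303 -0.1632  0.0498] F [-0.133  -0.7876 -0.8606] T [-0.0266  0.0097  0.0108] 0.49866181005880184 q [-0.4328  0.0193  1.8956  0.      1.2273  1.107 ]
```

View pics/s21.png

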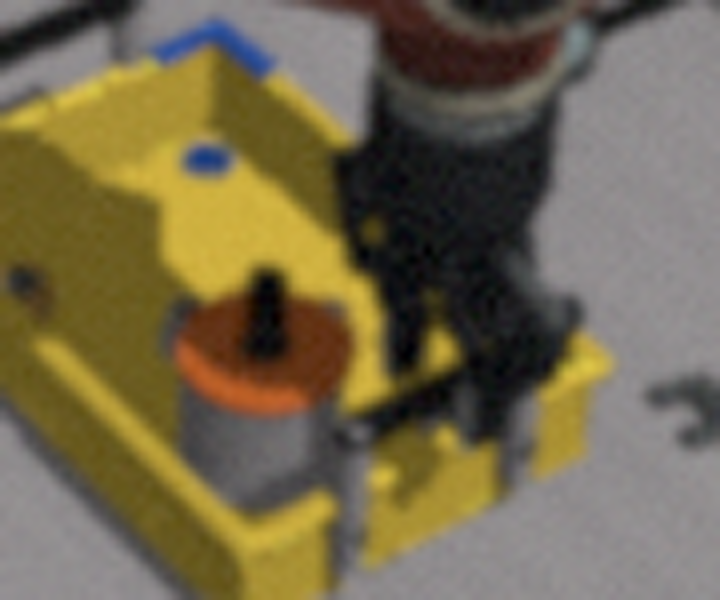

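Call:
jog_arm(
  increments=[
    {"slide": [0, 0, 5], "rotation": [0, 0, 0]},
    {"slide": [0, 0, 1], "rotation": [0, 0, 0]},
    {"slide": [0, 0, 0], "rotation": [0, 0, 0]},
  ],
  fingers=0.5,
)

```text
time: 19.27
tool_pos: [0.5302, -0.1632, 0.0437]
tool_rot: [-0.0, 1.0, 0.016, -0.0]
contact_force: [0.0, -0.3, -1.0]
gripper_width: 0.5
```

Call:
jog_arm(
  increments=[
    {"slide": [0, 0, 0], "rotation": [0, 0, 0]},
    {"slide": [0, 0, 0], "rotation": [0, 0, 0]},
    {"slide": [0, 0, 0], "rotation": [0, 0, 0]},
    {"slide": [0, 0, 0], "rotation": [0, 0, 0]},
    {"slide": [0, 0, 0], "rotation": [0, 0, 0]},
    {"slide": [0, 0, 0], "rotation": [0, 0, 0]},
  ],
  fingers=0,
)

```text
time: 19.77
tool_pos: [0.5306, -0.1631, 0.0444]
tool_rot: [-0.0, 1.0, 0.016, 0.0]
contact_force: [-1.4, 2.0, 2.9]
gripper_width: 0.149
```

```bash
python3 look.py side 265 375 160 260 6 s22.png; python3 look.py top 255 405 150 270 5 t22.png
```

```text
19.7667 [ 0.5306 -0.1631  0.0444] F [-1.4391  2.0245  2.8813] T [0.4102 0.0684 0.0025] 0.14905695121000045 q [-0.4326  0.0261  1.8986  0.0006  1.2167  1.1069]
19.8167 [ 0.5306 -0.1631  0.0444] F [-0.4933  3.3793  2.7251] T [0.4512 0.0522 0.0023] 0.1528223214729878 q [-0.4326  0.0262  1.8986  0.0006  1.2168  1.1069]
```

View pics/s22.png

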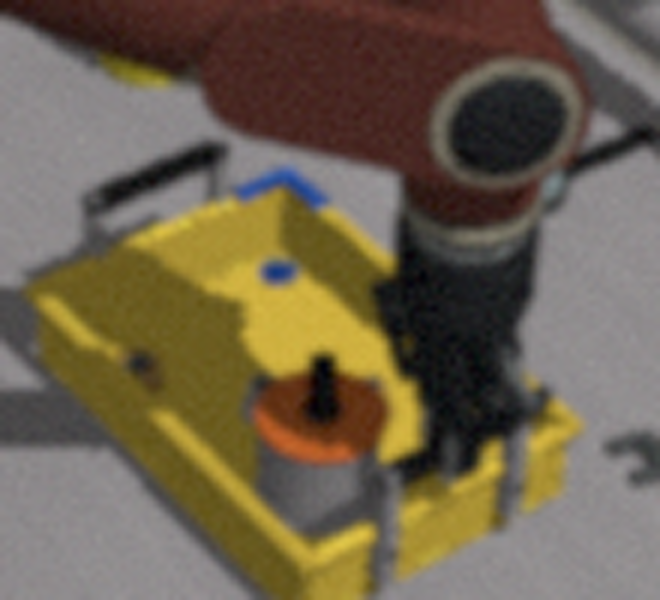

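View pics/t22.png

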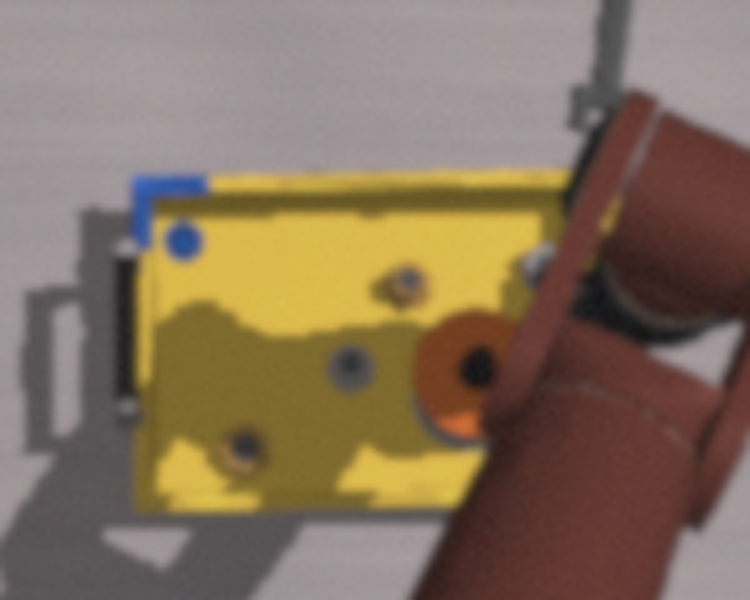

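Run:
```python
from h import *
np.set_printoptions(precision=2,suppress=True)
for th in(1.5,2):
  a=np.radians(th)*np.array([-1,-1,0])/2**.5;M=R.from_rotvec(a).as_matrix()
  for z in(43,79): P=np.array([95,-287,z]);print(th,z,(np.eye(3)-M)@P,np.degrees(a))
```

```text
1.5 43 [ 0.86 -0.86 -7.06] [-1.06 -1.06  0.  ]
1.5 79 [ 1.53 -1.53 -7.04] [-1.06 -1.06  0.  ]
2 43 [ 1.18 -1.18 -9.4 ] [-1.41 -1.41  0.  ]
2 79 [ 2.07 -2.07 -9.38] [-1.41 -1.41  0.  ]
```

Call:
jog_arm(
  increments=[
    {"slide": [0.9, -0.9, -7], "rotation": [-1.06, -1.06, 0]},
    {"slide": [0.9, -0.9, -7], "rotation": [-1.06, -1.06, 0]},
    {"slide": [0.9, -0.9, -7], "rotation": [-1.06, -1.06, 0]},
    {"slide": [0.9, -0.9, -7], "rotation": [-1.06, -1.06, 0]},
    {"slide": [0, 0, 0], "rotation": [0, 0, 0]},
    {"slide": [0, 0, 0], "rotation": [0, 0, 0]},
  ],
  fingers=0,
)

```text
time: 20.37
tool_pos: [0.5349, -0.1585, 0.0715]
tool_rot: [0.038, 0.998, 0.016, -0.036]
contact_force: [-0.4, 0.2, -6.1]
gripper_width: 0.15
```

```bash
python3 look.py side 265 375 160 260 6 s23.png; python3 look.py top 255 405 150 270 5 t23.png
```

```text
20.3667 [ 0.5349 -0.1585  0.0715] F [-0.3695  0.175  -6.1022] T [ 0.0018 -0.2426  0.231 ] 0.14950826286323635 q [-0.3658  0.0383  1.8396 -0.1006  1.3046  1.2011]
20.4167 [ 0.5344 -0.1585  0.0712] F [-0.8679  0.3163 -5.1165] T [ 0.0758 -0.22    0.2013] 0.15045280153675245 q [-0.3663  0.0383  1.8403 -0.1002  1.3047  1.2012]
```

View pics/s23.png

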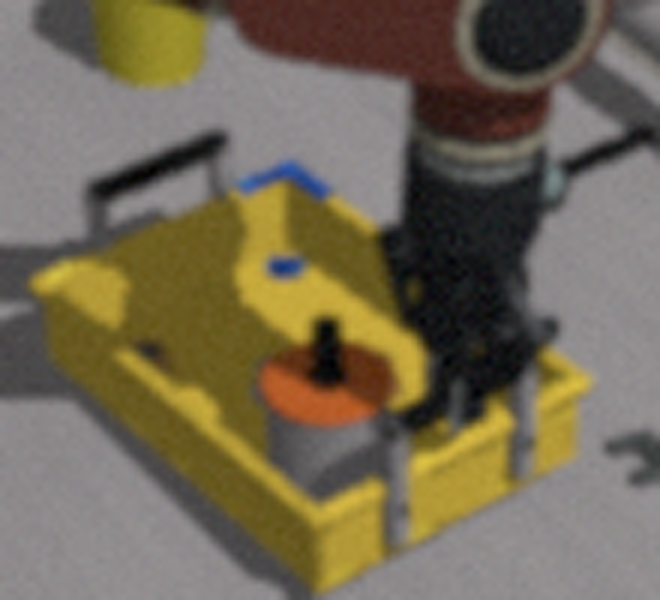

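View pics/t23.png

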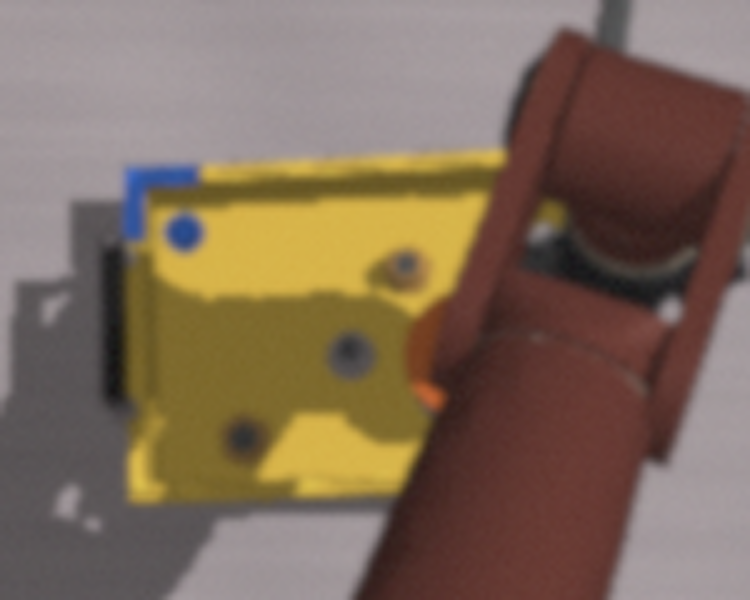

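Call:
jog_arm(
  increments=[
    {"slide": [0.9, -0.9, -7], "rotation": [-1.06, -1.06, 0]},
    {"slide": [0.9, -0.9, -7], "rotation": [-1.06, -1.06, 0]},
    {"slide": [0.9, -0.9, -7], "rotation": [-1.06, -1.06, 0]},
    {"slide": [0.9, -0.9, -7], "rotation": [-1.06, -1.06, 0]},
    {"slide": [0.9, -0.9, -7], "rotation": [-1.06, -1.06, 0]},
    {"slide": [0.9, -0.9, -7], "rotation": [-1.06, -1.06, 0]},
    {"slide": [0, 0, 0], "rotation": [0, 0, 0]},
    {"slide": [0, 0, 0], "rotation": [0, 0, 0]},
  ],
  fingers=0,
)

```text
time: 21.13
tool_pos: [0.5457, -0.1477, 0.1124]
tool_rot: [0.094, 0.991, 0.016, -0.09]
contact_force: [0.2, 0.3, -5.5]
gripper_width: 0.151
```

```bash
python3 look.py side 265 375 150 250 6 s24.png; python3 look.py top 255 405 150 270 5 t24.png
```

```text
21.1333 [ 0.5457 -0.1477  0.1124] F [ 0.1977  0.3476 -5.5419] T [ 0.0133 -0.4815  0.0743] 0.15083977822107744 q [-0.2667  0.0839  1.735  -0.2325  1.4492  1.3151]
21.1833 [ 0.5451 -0.1478  0.1119] F [-1.3155  0.3974 -5.8733] T [ 0.1182 -0.397   0.1741] 0.14796823271394782 q [-0.2674  0.0838  1.7361 -0.2321  1.4492  1.3151]
```

View pics/s24.png

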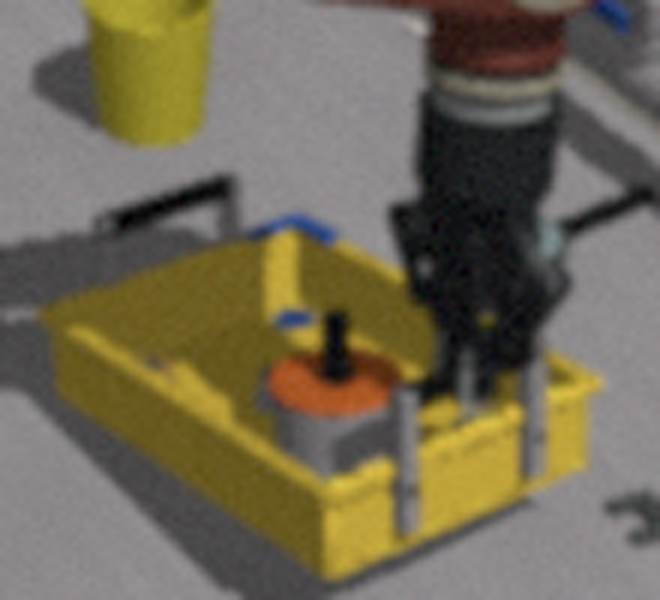

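View pics/t24.png

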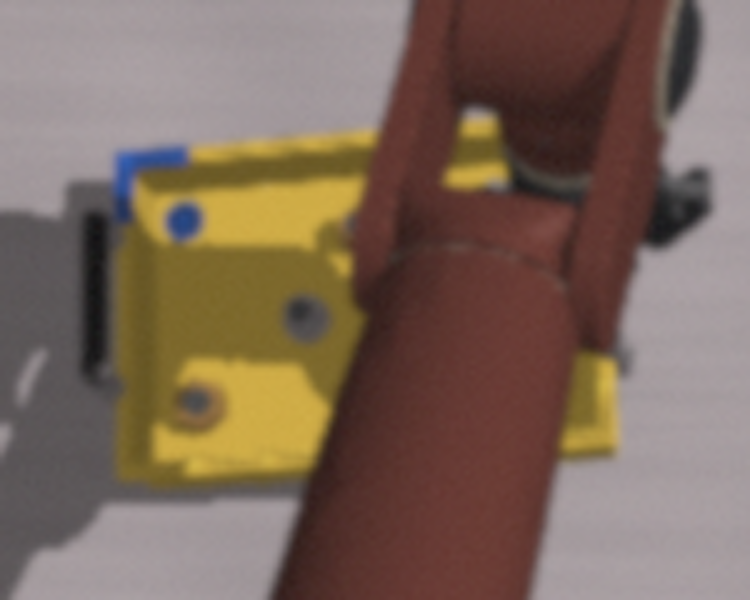

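Call:
jog_arm(
  increments=[
    {"slide": [0.9, -0.9, -7], "rotation": [-1.06, -1.06, 0]},
    {"slide": [0.9, -0.9, -7], "rotation": [-1.06, -1.06, 0]},
    {"slide": [0.9, -0.9, -7], "rotation": [-1.06, -1.06, 0]},
    {"slide": [0.9, -0.9, -7], "rotation": [-1.06, -1.06, 0]},
    {"slide": [0.9, -0.9, -7], "rotation": [-1.06, -1.06, 0]},
    {"slide": [0.9, -0.9, -7], "rotation": [-1.06, -1.06, 0]},
    {"slide": [0.9, -0.9, -7], "rotation": [-1.06, -1.06, 0]},
    {"slide": [0.9, -0.9, -7], "rotation": [-1.06, -1.06, 0]},
    {"slide": [0, 0, 0], "rotation": [0, 0, 0]},
    {"slide": [0, 0, 0], "rotation": [0, 0, 0]},
    {"slide": [0, 0, 0], "rotation": [0, 0, 0]},
    {"slide": [0, 0, 0], "rotation": [0, 0, 0]},
  ],
  fingers=0,
)

```text
time: 22.23
tool_pos: [0.5641, -0.1271, 0.1604]
tool_rot: [0.167, 0.972, 0.015, -0.162]
contact_force: [-0.6, 0.8, -6.2]
gripper_width: 0.151
```

```bash
python3 look.py side 265 375 150 250 6 s25.png; python3 look.py top 255 405 150 270 5 t25.png
```

```text
22.2333 [ 0.5641 -0.1271  0.1604] F [-0.5735  0.7723 -6.1623] T [ 0.4161 -0.757  -0.0194] 0.15099157296029142 q [-0.1453  0.1881  1.5782 -0.3817  1.6526  1.4172]
22.2833 [ 0.5641 -0.1272  0.1604] F [-0.2748  0.6084 -5.5012] T [ 0.3469 -0.7851  0.0649] 0.15092323352501083 q [-0.1454  0.1881  1.5782 -0.3818  1.6526  1.4172]
```

View pics/s25.png

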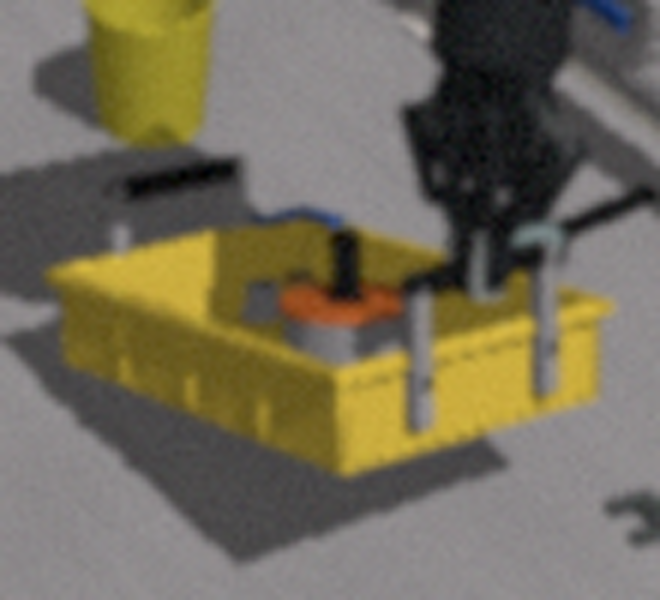

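View pics/t25.png

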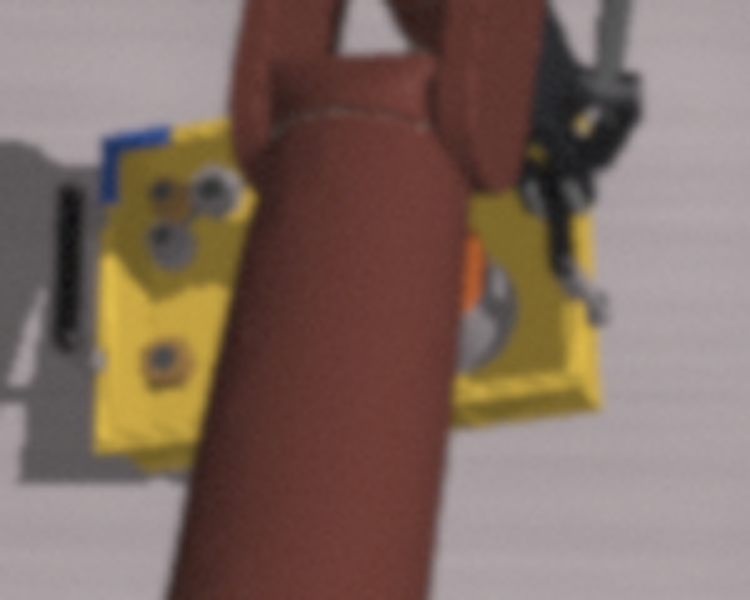

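Call:
jog_arm(
  increments=[
    {"slide": [0.9, -0.9, -7], "rotation": [-1.06, -1.06, 0]},
    {"slide": [0.9, -0.9, -7], "rotation": [-1.06, -1.06, 0]},
    {"slide": [0.9, -0.9, -7], "rotation": [-1.06, -1.06, 0]},
    {"slide": [0, 0, 0], "rotation": [0, 0, 0]},
    {"slide": [0, 0, 0], "rotation": [0, 0, 0]},
    {"slide": [0, 0, 0], "rotation": [0, 0, 0]},
    {"slide": [0, 0, 0], "rotation": [0, 0, 0]},
    {"slide": [0, 0, 0], "rotation": [0, 0, 0]},
    {"slide": [0, 0, 0], "rotation": [0, 0, 0]},
  ],
  fingers=0,
)

```text
time: 23.08
tool_pos: [0.5733, -0.1176, 0.1773]
tool_rot: [0.195, 0.962, 0.015, -0.189]
contact_force: [-1.0, 0.2, -6.0]
gripper_width: 0.15
```

```bash
python3 look.py side 265 375 150 250 6 s26.png; python3 look.py top 255 405 150 270 5 t26.png
```

```text
23.0833 [ 0.5733 -0.1176  0.1773] F [-0.9835  0.199  -6.0148] T [ 0.3152 -0.6904  0.0796] 0.14999417859666897 q [-0.103   0.2377  1.5131 -0.4338  1.7306  1.4416]
23.1333 [ 0.5733 -0.1176  0.1773] F [-0.2002  0.8347 -4.7486] T [ 0.2381 -0.7259  0.0171] 0.1465059548702053 q [-0.1029  0.2378  1.5129 -0.4339  1.7307  1.4416]
```

View pics/s26.png

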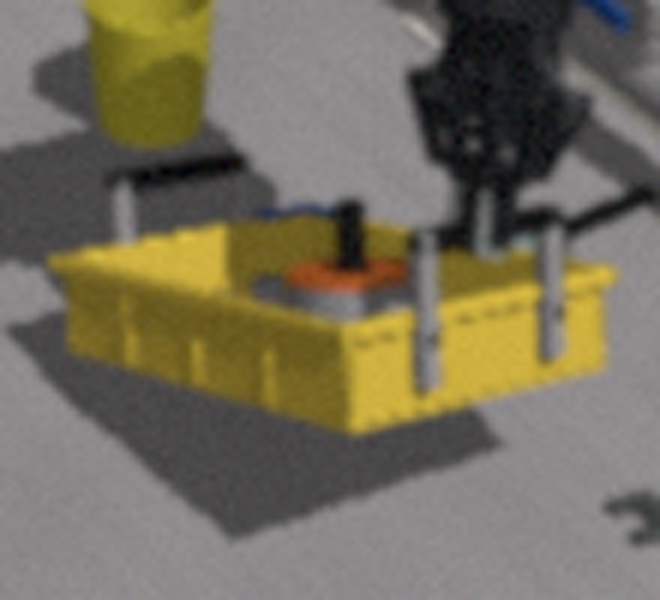

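View pics/t26.png

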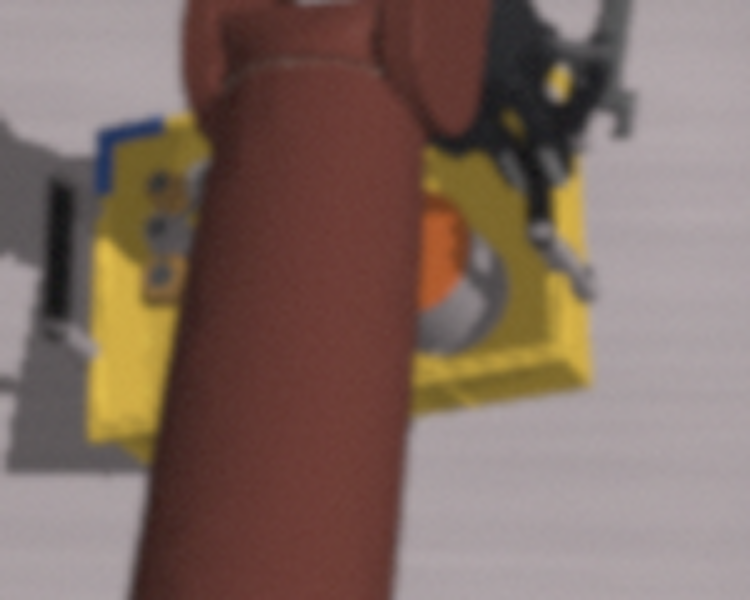

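Call:
jog_arm(
  increments=[
    {"slide": [0.7, -0.7, 1.7], "rotation": [0, 0, 0]},
    {"slide": [0, 0, 0], "rotation": [0, 0, 0]},
    {"slide": [0, 0, 0], "rotation": [0, 0, 0]},
    {"slide": [0, 0, 0], "rotation": [0, 0, 0]},
    {"slide": [0, 0, 0], "rotation": [0, 0, 0]},
  ],
  fingers=0,
)

```text
time: 23.6
tool_pos: [0.5737, -0.1176, 0.1758]
tool_rot: [0.195, 0.962, 0.015, -0.189]
contact_force: [-1.4, -1.3, -4.6]
gripper_width: 0.149
```

Run:
```python
from h import *
np.set_printoptions(precision=3,suppress=True)
F=[];T=[]
for i in range(4):
    f=grab('top'if i%2 else 'side',f'z{i}.png');s,p,r=st();F.append(s['contact_force']);T.append(s['ft_torque'])
print(s['time'],p,np.mean(F,0),np.mean(T,0)); M=r.as_matrix();print(M)
# predict tote corner from grip: tote axes
tx=M[:,0];ty=-M[:,1];tz=-M[:,2]
for name,off in dict(T=-.0187-.036,W=-.0187).items():
    bar=p+M[:,2]*off + (np.array([0,0,.036]) if name=='W' else 0)
    for n,v in dict(corner=(95,287,-98),topcorner=(99,291,-38),nearbot=(-95,7,-98),h2=(0,294,0)).items():
        X=bar+(v[0]*tx+v[1]*ty+v[2]*tz)/1e3
        print(name,n,X,[proj(grab(c),X)[0] for c in('side','top')])
```

```text
23.8 [ 0.574 -0.118  0.176] [-0.557 -1.541 -3.531] [ 0.034 -0.55   0.165]
[[ 0.928  0.102 -0.357]
 [-0.045 -0.924 -0.381]
 [-0.369  0.37  -0.853]]
T corner [ 0.617  0.127 -0.002] [array([311.433, 201.649]), array([283.772, 192.098])]
T topcorner [0.642 0.153 0.046] [array([313.04 , 186.447]), array([274.334, 180.387])]
T nearbot [ 0.469 -0.123  0.171] [array([317.805, 217.783]), array([369.823, 230.838])]
T h2 [0.563 0.175 0.114] [array([292.976, 176.313]), array([264.063, 200.609])]
W corner [0.604 0.113 0.003] [array([310.695, 203.634]), array([287.957, 195.769])]
W topcorner [0.629 0.139 0.051] [array([312.317, 188.284]), array([278.581, 184.094])]
W nearbot [ 0.456 -0.137  0.177] [array([316.975, 220.429]), array([375.123, 235.272])]
W h2 [0.55  0.161 0.119] [array([292.017, 178.114]), array([268.495, 204.638])]
```

View pics/z0.png

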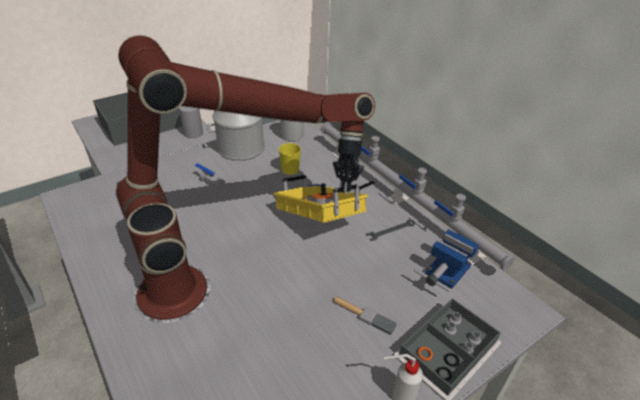

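View pics/z1.png

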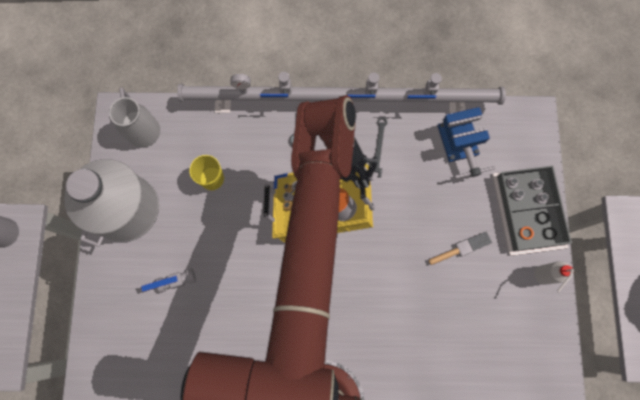

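Run:
```python
from h import *
from scipy.optimize import least_squares
np.set_printoptions(precision=3,suppress=True)
fs=grab('side');ft=grab('top');s,p,r=st();M=r.as_matrix()
S=[((-95,-140,0),(355,430)),((95,-140,0),(605,370)),((-95,140,0),(68,350)),((-99,144,60),(50,262)),((99,-144,60),(617,275)),((-99,-144,60),(350,326)),((-43,147,98),(113,180)),((43,147,98),(243,160))]
T=[((99,144,60),(100,130)),((-99,144,60),(88,440)),((-99,-144,60),(592,385)),((0,147,105),(60,250))]
so=[(np.array(a)/1e3,np.array(u)/6+[265,150]-.5) for a,u in S];to=[(np.array(a)/1e3,np.array(u)/5+[255,150]-.5) for a,u in T]
tool=np.c_[M[:,0],-M[:,1],-M[:,2]]
x0=np.r_[R.from_matrix(tool).as_rotvec(),.55,0,.08]
def res(x):
    m=R.from_rotvec(x[:3]).as_matrix()
    return np.concatenate([proj(f,m@a+x[3:])[0]-u for f,L in((fs,so),(ft,to)) for a,u in L])
q=least_squares(res,x0,loss='soft_l1',f_scale=1)
m=R.from_rotvec(q.x[:3]).as_matrix();print('res',res(q.x).reshape(-1,2).round(1).tolist())
n=m[:,2];print('tilt',np.degrees(np.arccos(n[2])),'downhill comps x,y slope deg',np.degrees(np.arcsin(-m[2,0])),np.degrees(np.arcsin(-m[2,1])),'tool tilt comps',np.degrees(np.arcsin(-tool[2,:2])))
for a in((95,140,0),(95,-140,0),(-95,140,0),(0,-147,98)): print(a,m@(np.array(a)/1e3)+q.x[3:])
```

```text
res [[-0.6, 1.3], [0.6, 0.1], [-0.1, -0.2], [0.3, -1.3], [-0.1, -1.0], [-0.7, 1.0], [1.4, -0.2], [-1.6, -0.2], [1.2, 0.7], [1.3, -0.2], [-3.1, -5.1], [-0.1, 0.5]]
tilt 26.37290898326129 downhill comps x,y slope deg 12.911904446630603 22.576572183542716 tool tilt comps [21.67  21.665]
(95, 140, 0) [0.636 0.121 0.008]
(95, -140, 0) [ 0.664 -0.136  0.116]
(-95, 140, 0) [0.451 0.118 0.051]
(0, -147, 98) [ 0.592 -0.105  0.227]
```

Call:
jog_arm(
  increments=[
    {"slide": [0.8, 0, -2.9], "rotation": [0, -1.5, 0]},
    {"slide": [0.8, 0, -2.9], "rotation": [0, -1.5, 0]},
    {"slide": [0.8, 0, -2.9], "rotation": [0, -1.5, 0]},
    {"slide": [0.8, 0, -2.9], "rotation": [0, -1.5, 0]},
    {"slide": [0.8, 0, -2.9], "rotation": [0, -1.5, 0]},
    {"slide": [0, 0, 0], "rotation": [0, 0, 0]},
    {"slide": [0, 0, 0], "rotation": [0, 0, 0]},
    {"slide": [0, 0, 0], "rotation": [0, 0, 0]},
    {"slide": [0, 0, 0], "rotation": [0, 0, 0]},
  ],
  fingers=0,
)

```text
time: 25.45
tool_pos: [0.5827, -0.1118, 0.1853]
tool_rot: [0.195, 0.948, 0.002, -0.251]
contact_force: [0.3, -0.5, -6.3]
gripper_width: 0.148
```

```bash
python3 look.py side 265 375 150 250 6 s27.png; python3 look.py top 255 405 150 270 5 t27.png
```

```text
25.45 [ 0.5827 -0.1118  0.1853] F [ 0.3135 -0.4616 -6.2955] T [ 0.443  -0.9714 -0.0158] 0.1479897025741203 q [-0.0925  0.3499  1.3934 -0.4473  1.8712  1.4432]
25.5 [ 0.5827 -0.1118  0.1855] F [ 0.1029  0.7653 -6.6631] T [ 0.4446 -0.9069 -0.0022] 0.14536538542432514 q [-0.0925  0.3498  1.3933 -0.4475  1.8713  1.4432]
```

View pics/s27.png

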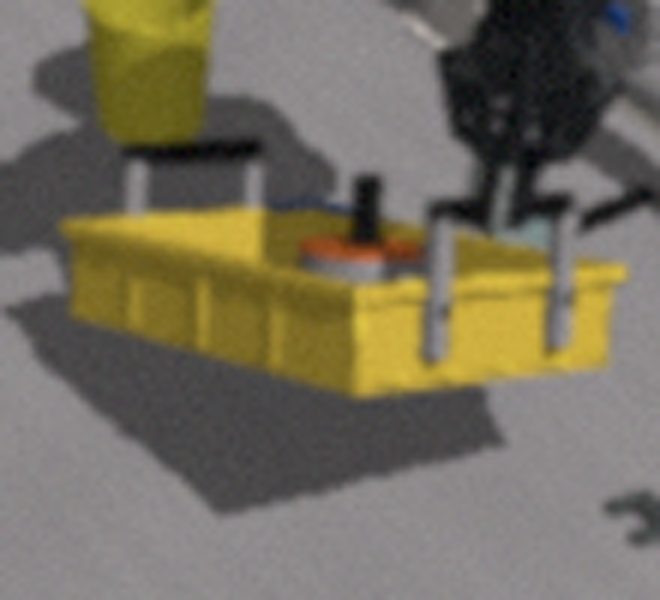

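View pics/t27.png

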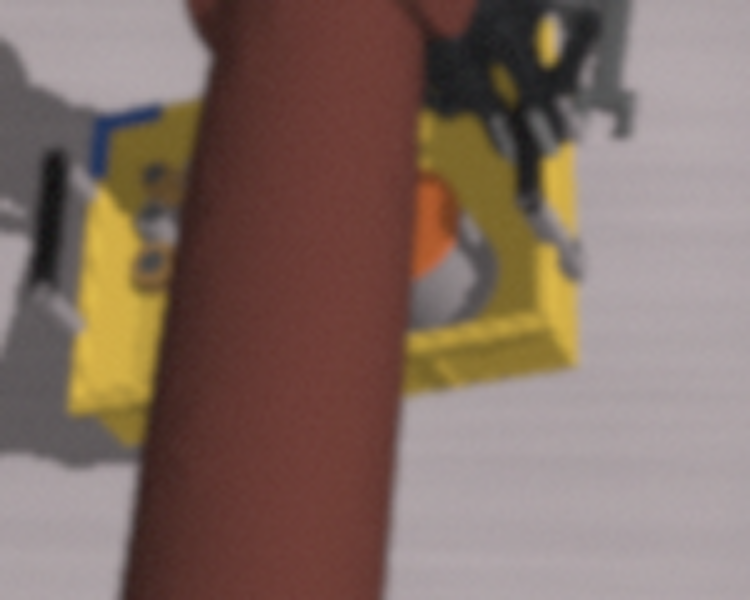

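```bash
cat > pose.py <<'E'
from h import *
from scipy.optimize import least_squares
np.set_printoptions(precision=3,suppress=True)
fs=grab('side');ft=grab('top');s,p,r=st();M=r.as_matrix()
S=[((-95,-140,0),(360,397)),((95,-140,0),(608,367)),((-95,140,0),(72,318)),((-99,144,60),(63,224)),((99,-144,60),(627,268)),((-99,-144,60),(362,288)),((-43,147,98),(130,156)),((43,147,98),(258,149))]
T=[((99,144,60),(97,118)),((-99,144,60),(70,412)),((0,147,105),(50,215))]
so=[(np.array(a)/1e3,np.array(u)/6+[265,150]-.5) for a,u in S];to=[(np.array(a)/1e3,np.array(u)/5+[255,150]-.5) for a,u in T]
tool=np.c_[M[:,0],-M[:,1],-M[:,2]]
x0=np.r_[R.from_matrix(tool).as_rotvec(),.55,0,.08]
def res(x):
    m=R.from_rotvec(x[:3]).as_matrix()
    return np.concatenate([proj(f,m@a+x[3:])[0]-u for f,L in((fs,so),(ft,to)) for a,u in L])
q=least_squares(res,x0,loss='soft_l1',f_scale=1)
m=R.from_rotvec(q.x[:3]).as_matrix();print('res',res(q.x).reshape(-1,2).round(1).tolist())
n=m[:,2];print('tilt',np.degrees(np.arccos(n[2])),'slopes x,y',np.degrees(np.arcsin(-m[2,0])),np.degrees(np.arcsin(-m[2,1])),'tool',np.degrees(np.arcsin(-tool[2,:2])))
for a in((95,140,0),(95,-140,0),(-95,140,0),(0,-147,98)): print(a,m@(np.array(a)/1e3)+q.x[3:])
v=fs['frame'].copy();v=big(v,4)
def pl(pts,c): cv2.polylines(v,[((proj(fs,np.array([m@(np.array(a)/1e3)+q.x[3:] for a in pts]))+.5)*4).astype(np.int32)],True,c,1)
for z,w in((0,0),(60,4)): pl([(-95-w,-140-w,z),(95+w,-140-w,z),(95+w,140+w,z),(-95-w,140+w,z)],(255,0,255))
a=np.linspace(0,6.28,50);pl([(-25+36*np.cos(t),-58+36*np.sin(t),62) for t in a],(255,0,0));pl([(-25+39*np.cos(t),-58+39*np.sin(t),67) for t in a],(0,255,0))
cv2.imwrite('pics/pose.png',v[560:940,1040:1560])
print(s['time'],s['contact_force'])
E
python3 pose.py
```

```text
res [[-0.4, 0.2], [0.6, 0.1], [-0.1, -0.0], [0.3, -0.5], [0.0, -0.3], [-0.1, 0.2], [1.4, -0.1], [-1.6, 0.2], [0.4, 0.2], [0.4, -1.1], [-1.1, 1.1]]
tilt 30.173808356377112 slopes x,y 18.650241286169006 22.815838350326995 tool [28.512 21.654]
(95, 140, 0) [0.642 0.126 0.001]
(95, -140, 0) [ 0.672 -0.13   0.11 ]
(-95, 140, 0) [0.462 0.13  0.062]
(0, -147, 98) [ 0.612 -0.095  0.228]
25.65 [-0.907  1.015 -5.384]
```

View pics/pose.png

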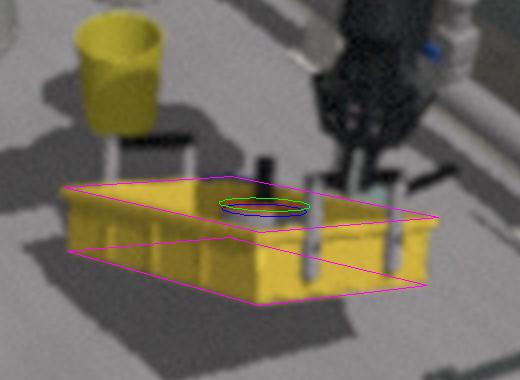

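```bash
cat >> pose.py <<'E'
def onfl(f,u,h):
    o,d=ray(f,u);n=m[:,2];c=q.x[3:]+n*h;X=o+d*(n@(c-o))/(n@d);return (m.T@(X-q.x[3:]))*1e3
for nm,u in dict(brass1=(158,178),grey=(158,222),brassnut=(150,265),spot=(0,0)).items(): print(nm,onfl(ft,np.array(u)/5+[255,150]-.5,20))
for n_ in ('nut1_c','nut2_c','bush1_c','bush2_c'):
    for c,f in(('top',ft),):
        print(n_,c,[(np.round(x['uv'],1),round(x['score'],2),onfl(f,x['uv'],12).round(0)) for x in place_of(n_,c)[:3]])
E
python3 pose.py | tail -9
```

```text
25.75 [-0.642  0.397 -6.307]
brass1 [-14631.275 -10902.507  20000.   ]
grey [-14104.03  -10864.083  20000.   ]
brassnut [-13618.797 -10916.229  20000.   ]
spot [-17422.39  -13023.713  20000.   ]
nut1_c top []
nut2_c top [(array([286.2, 201.4]), 0.4, array([-8186., -6445., 12000.]))]
bush1_c top [(array([285.7, 186.5]), 0.6, array([-8697., -6498., 12000.]))]
bush2_c top [(array([332.2, 188.3]), 0.57, array([-8310., -5052., 12000.]))]
```

```bash
sed -i 's/n\*h;X/n*h\/1e3;X/' pose.py; python3 pose.py | tail -8
```

```text
brass1 [ 75.383 121.853  20.   ]
grey [ 42.986 119.492  20.   ]
brassnut [ 13.17  122.696  20.   ]
spot [246.886 252.193  20.   ]
nut1_c top []
nut2_c top [(array([176. , 279.5]), 0.4, array([-183.,  486.,   12.])), (array([286.4, 203.3]), 0.37, array([ 14., 120.,  12.]))]
bush1_c top [(array([284.9, 184.4]), 0.57, array([ 85., 131.,  12.]))]
bush2_c top [(array([339.5, 195. ]), 0.73, array([  6., -52.,  12.])), (array([285.6, 194.5]), 0.57, array([ 47., 125.,  12.])), (array([285.6, 187.2]), 0.42, array([ 74., 127.,  12.]))]
```

Call:
jog_arm(
  increments=[
    {"slide": [0.7, -0.5, 1.2], "rotation": [0, 0, 0]},
    {"slide": [0, 0, 0], "rotation": [0, 0, 0]},
    {"slide": [0, 0, 0], "rotation": [0, 0, 0]},
    {"slide": [0, 0, 0], "rotation": [0, 0, 0]},
    {"slide": [0, 0, 0], "rotation": [0, 0, 0]},
    {"slide": [0, 0, 0], "rotation": [0, 0, 0]},
    {"slide": [0, 0, 0], "rotation": [0, 0, 0]},
    {"slide": [0, 0, 0], "rotation": [0, 0, 0]},
    {"slide": [0, 0, 0], "rotation": [0, 0, 0]},
    {"slide": [0, 0, 0], "rotation": [0, 0, 0]},
  ],
  fingers=0,
)

```text
time: 27.08
tool_pos: [0.5831, -0.1124, 0.1846]
tool_rot: [0.195, 0.948, 0.002, -0.251]
contact_force: [0.2, -1.4, -3.3]
gripper_width: 0.149
```

```bash
python3 pose.py | sed -n 2,12p; python3 look.py side 255 375 140 240 6 s28.png; python3 look.py top 255 405 150 270 5 t28.png;python3 look.py top 255 405 150 270 5 t29.png
```

```text
tilt 30.17380845922444 slopes x,y 18.65024139589532 22.81583838234049 tool [28.51  21.669]
(95, 140, 0) [0.642 0.126 0.001]
(95, -140, 0) [ 0.672 -0.13   0.11 ]
(-95, 140, 0) [0.462 0.13  0.062]
(0, -147, 98) [ 0.612 -0.095  0.228]
27.1833 [-0.694 -2.503 -2.669]
brass1 [ 75.383 121.853  20.   ]
grey [ 42.986 119.492  20.   ]
brassnut [ 13.17  122.696  20.   ]
spot [246.886 252.193  20.   ]
nut1_c top []
27.3833 [ 0.5831 -0.1123  0.1845] F [ 0.6781 -1.4862 -4.1035] T [-0.0296 -0.7294  0.1638] 0.14796043743294435 q [-0.0928  0.3515  1.3932 -0.448   1.8699  1.4441]
27.4333 [ 0.5831 -0.1122  0.1845] F [ 0.3177 -1.7982 -3.7246] T [ 0.0527 -0.7014  0.1573] 0.1529841367885077 q [-0.0928  0.3515  1.3932 -0.448   1.8699  1.444 ]
27.4833 [ 0.5831 -0.1123  0.1845] F [-0.0183 -0.6057 -3.6781] T [ 0.003  -0.7274  0.1719] 0.14765332358169977 q [-0.0928  0.3515  1.3932 -0.448   1.8699  1.444 ]
```

View pics/s28.png

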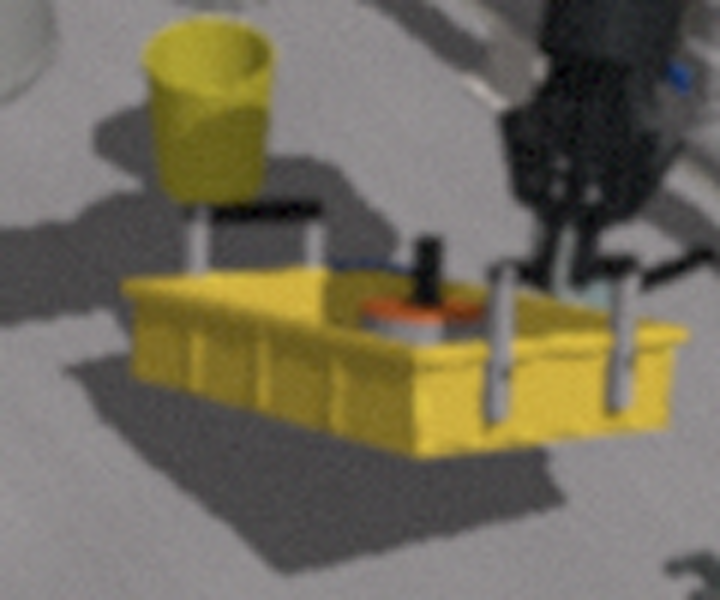

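View pics/t28.png

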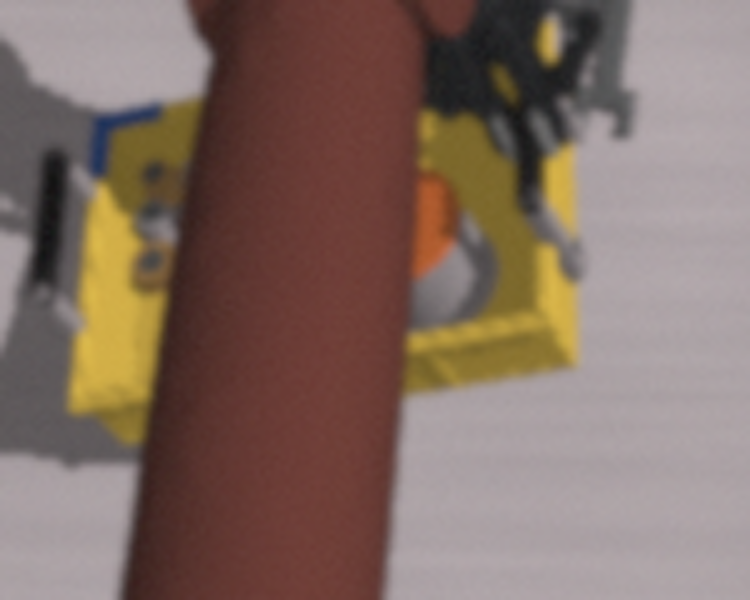

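Run:
```python
from h import *
a=cv2.imread('pics/s3.png');fs=grab('side');b=fs['frame']
c=np.vstack([a[190:270,340:440],b[190:270,340:440]]);cv2.imwrite('pics/sp.png',cv2.resize(c,None,fx=3.5,fy=3.5))
for n in ('spanner','loupe','beaker','brush','ball_valve'):
    print(n,[(np.round(x['bbox'],1),round(x['score'],2)) for x in silhouettes(n,'side')[:1]])
```

```text
spanner [(array([369.8, 219.4, 413.3, 244.2]), 0.52)]
loupe [(array([352.2, 182.4, 371.4, 193.2]), 0.48)]
beaker [(array([197.5, 164.8, 223.6, 190.9]), 0.75)]
brush [(array([337. , 300.5, 394.4, 333.4]), 0.94)]
ball_valve [(array([199.9, 163.7, 223.2, 190.1]), 0.75)]
```

View pics/sp.png

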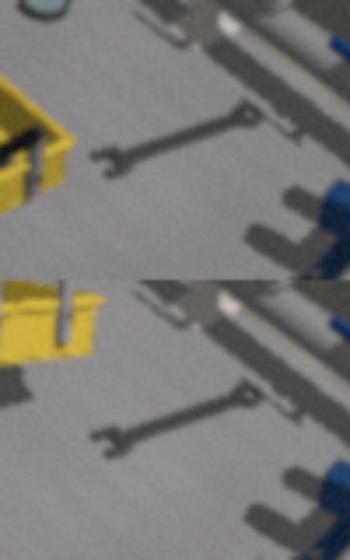

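```bash
python3 -c "
from plant import manip,state
print(state()['time'],state()['contact_force']);print(manip.job_done())"
```

```text
27.8333 [-0.48534283 -2.0794034  -3.65093859]
the job is handed in; nothing more can be done
None
```

The job is handed in at 27.8 s. The lid is on the cup and the tote is held by its cup-end handle, tipped onto its blue drain corner. Three of the four fittings show gathered there in the last picture; the fourth is hidden by the arm.

**Lid:** It took four tries. The first three caught on the cup's rim, with contact forces of up to about 14 N. On the fourth it went in and stopped hard at the expected height. It looked level after release, and in the tipped pose its outline matches a lid fully down on the cup.

**Tilt:** I fitted the tote's pose to both cameras. It is tilted about 30° in all, 19° towards one wall and 23° towards the other. It is not quite equal because the tote turned by about 10° in the grip; I corrected for part of that.

**Drain corner:** The fit puts its outer tip about 1 mm above the bench, within the error of the measurement. Lowering the handle by about 1.5 mm cut the load on the gripper from about 6 N to 3.7 N, so the corner is carrying weight.

**Fittings:** The brass bush sits in the corner, with the stainless bush and then the brass nut lined up behind it along the end wall. The brass nut is about 80 mm from the corner. I last saw the stainless nut beside the brass bush at about 26–28° of tilt, before tipping further.

**Bystanders:** Before-and-after side pictures show the spanner has not moved, and the beaker looks to be where it was. I did not check the loupe, brush or ball valve one by one. The network's last beaker box was in the wrong place, on the ball valve, so I did not use it.

**A check that disagreed:** The fingertips sat about 36–40 mm higher than the reported tool position. I used the pictures and the contact forces for heights instead.

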